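# Push three tubes home in the dry-block heater and shut its lid

### The arm

A 6-joint arm with a two-finger parallel gripper is mounted at the origin on the work surface; the furniture and walls round the work are solid. World frame = base frame: x ahead of the robot, y to its left, z up, the work surface at z = 0. Lengths are in mm, angles in rad, forces in N, time in s.
With the tool pointing down it reaches from about 350 to 975 mm from the base axis. Payload 7.1 kg.
Tool frame: the origin (TCP) lies at the very end of the fingers, on their centre line; the grasp point (between the pads) lies 19 mm behind it (ctrl.grip_point_offset is the distance from the TCP to the grasp point, in mm); x points along the fingers, y is the direction in which the jaws open and shut, and the axes are right-handed (so a half turn about x gives the same grasp; the last joint's range is limited). The gripper opens to 88 mm and grips with 3 to 60 N. Pads are 20 mm wide; open, the fingers measure 115 mm over their backs; the gripper's body (75 mm by 178 mm) begins 61 mm behind the grasp point.
Start: joints at [-1.258, 0.423, 1.63, -0, 1.089, -0.019], TCP at [203.608, -590.888, 184.775] pointing down, gripper open.
Joint ranges: [-3, 3], [-0.9, 2.11], [0.09, 2.58], [-1.31, 4.45], [0.11, 2.69], [-2.54, 2.54]. Speed limits (rad/s): [2.39, 2.39, 3.01, 3.14, 3.14, 3.14].

### API

Orientations are given as a rotation vector (axis times angle).
In Python, from workcell import ctrl, vision, workorder gives the robot as it stands.
- The arm moves only by the shell command python3 -m crank 'ROWS'. ROWS is JSON, a list of rows, each a list of 3 entries, a list of its own where there are three numbers: the shift along the tool's x, y, z in m, then the turn, a rotation vector about the tool's x, y, z in rad, then the finger opening in m, from 0 to 0.0878. In form: [[[dx, dy, dz], [wx, wy, wz], jaw], ...]. A call has exactly 8 rows; each row shifts and turns the commanded pose from where the row before left it, along the tool's axes as they then stand; what a row does not reach is not made up. A row lasts 1/12 s, in which the tool goes at most 41.7 mm and 7.16 degrees, less where a joint would pass 70% of its speed; a pose out of reach is approached as far as the arm can. A call with a gripper value outside its range is refused whole. The fingers move at their own pace and stop on an object; the grip force is fixed at half the most. Time passes only in rows, so rows that do not move let the fingers close, or fill a call up. It gives the time, the measured TCP pose, the force and the opening at its end, in the units of the state.
- ctrl.get_obs(): the state, without advancing time (a new reading comes with each control period).
- vision.get_image(name): name is "side" or "top"; returns a dict with "img" (480x640x3 uint8, blue, green, red), "mtx" (3x3 intrinsics, pixels), "k1" (the pictures are not rectified: a ray, as slopes to the right and down, at radius r is drawn at 1 + k1 r^2 times it, then the intrinsics apply), "rvec" (rotation vector, rad) and "tvec" (3), from world to camera coordinates, as OpenCV has them. Camera axes: x right, y down, z forward; pixel columns grow to the right and rows downward; lengths in mm; the calibration is good to about 2 mm. A picture is of the moment at which its call begins. There is no depth.
- workorder.close_job(): hands the job in, once; it reports no verdict.
The state is a dict: "t": time; "qpos": joint angles; "qvel": joint speeds; "joint_torque": joint torques, N m; "ee_pos": TCP position; "orientation": TCP orientation; "ft_force": force on the tool from outside, world axes, zero at the start; "moment": the same for the moment, N m; "width": finger opening in mm.
Only numpy, scipy, OpenCV 4.12 (cv2) and the standard library are available. Lean on these libraries where they do the work, as an engineer would, in place of code of your own. Each camera call takes 0.05 s, during which the arm holds its last target.

### The job

Three tubes stand proud of their wells in the dry-block heater with the raised lid. With the fingertips, press down gently on each cap until the tube is fully home, in the order green (blank), yellow (standard), red (sample), and touch no tube before its turn nor again once you have gone on to the next, so that nothing is carried from a dirtier tube to a cleaner one. Then push the clear lid down from behind until it is fully shut; never grip or lift a tube, leave the things around the heater where they stand, and finish clear of everything.

Things in the scene. Friction and masses are not known exactly. Their poses are not given: they have to be found in the camera images.
- dry_block: light grey dry-block heater, 260 (x) x 285 (y) mm, fixed; origin at the centre of its underside, x to its back (the lid's hinge side), y to its left, z up. Well plate 87 mm above the worktop, x -25 to 115, y -113 to 113 mm. Four white-capped tubes in its back rows are already home
- dry_block_lid (a joint): angle (rad) of the clear lid, an inverted shallow tray 158 mm deep, 252 mm wide: 0 shut, 1.3 to 1.39 (nearly upright) at the start. Hinge line along the heater's y at x = 124, z = 90 mm in its frame. The friction hinge stays at any angle; about 2 N at the free edge moves it. Shut, its flat top is 103 mm above the worktop
- lid_front_edge (a point): middle of the lid's free edge on its outer face, which faces the back while the lid is raised (edge then about 0.25 m above the worktop, on top) and up when shut. In the heater's frame at lid angle q it lies at x = 124 - 158 cos q + 13 sin q, z = 90 + 158 sin q + 13 cos q mm
- green_tube (a joint): green-capped tube (the blank), proud of its well; value (m) = how far it is pushed down: 0 to 0.003 at the start, 0.012 fully home, negative if pulled up. It slides straight down against about 3.5 N of friction, stays where it is left, and stops when the cap's underside meets the block
- green_tube_cap (a point): centre of the top of the green cap (z up); the cap is 19 mm across and 11 mm tall. The point is 111 mm above the worktop at value 0, 99 mm when home. The colours stand in any order; the three tubes are at least 58 mm apart and nothing else rises within 50 mm of them but the raised lid
- yellow_tube (a joint): yellow-capped tube (the standard), proud of its well; value (m) = how far it is pushed down: 0 to 0.003 at the start, 0.012 fully home, negative if pulled up. It slides straight down against about 3.5 N of friction, stays where it is left, and stops when the cap's underside meets the block
- yellow_tube_cap (a point): centre of the top of the yellow cap (z up); the cap is 19 mm across and 11 mm tall. The point is 111 mm above the worktop at value 0, 99 mm when home. The colours stand in any order; the three tubes are at least 58 mm apart and nothing else rises within 50 mm of them but the raised lid
- red_tube (a joint): red-capped tube (the sample), proud of its well; value (m) = how far it is pushed down: 0 to 0.003 at the start, 0.012 fully home, negative if pulled up. It slides straight down against about 3.5 N of friction, stays where it is left, and stops when the cap's underside meets the block
- red_tube_cap (a point): centre of the top of the red cap (z up); the cap is 19 mm across and 11 mm tall. The point is 111 mm above the worktop at value 0, 99 mm when home. The colours stand in any order; the three tubes are at least 58 mm apart and nothing else rises within 50 mm of them but the raised lid
- amber_dropper: bystander, to be left alone: amber dropper bottle with a red bulb, 36 mm across, 113 mm tall, to the left in front of the heater; origin at the centre of its underside
- glass_beaker: bystander, to be left alone: clear beaker, 60 mm across, 110 mm tall, behind the heater; origin at the centre of its underside
- media_bottle: bystander, to be left alone: clear bottle with a blue cap, 70 mm across, 161 mm tall, behind the heater; origin at the centre of its underside
- tape: bystander, to be left alone: yellow tape dispenser, 104 x 33 x 72 mm, left of the heater; origin at the centre of its underside

How it is judged:
By the outcome, as a careful person would: the job done as asked, in the order asked, and still so for the second after the job is handed in, with the robot touching nothing.
It also fails if it takes over 64 s, if anything falls off the work surface, if the arm or the gripper's body presses on something with over 40 N, if the wrist force passes 120 N, or if a joint passes its speed limit or range.

## Working session

There is one attempt and no reset: what is moved stays moved. The work goes in short steps, Python scripts to look and compute and a shell command to move; the robot and the scene stay as the last step left them, time stands still between calls to the robot, and variables do not carry over. Pictures are saved under pics/ and viewed, and the job is handed in when it is done.

```bash
ls; mkdir -p pics
python3 - <<'E'
from workcell import ctrl, vision
import cv2
o=ctrl.get_obs()
for k,v in o.items(): print(k,v)
for n in("side","top"):
    d=vision.get_image(n); cv2.imwrite(f"pics/{n}0.png",d["img"]); print(n,d["mtx"],d["k1"],d["rvec"],d["tvec"])
E
```

```text
pics
t 0.0
qpos [-1.25801381e+00  4.23812269e-01  1.63068416e+00 -6.63972474e-06
  1.08862060e+00 -1.89922430e-02]
qvel [-0.00242207  0.00046953 -0.00014613  0.00133243  0.00157069 -0.00088269]
joint_torque [-1.41926455e-03 -5.44631946e+01 -2.73665839e+01  6.41400623e-02
  2.28069664e-02 -1.35640639e-04]
ee_pos [ 203.41281775 -590.31899182  184.02188381]
orientation [ 2.04206388  0.34349788 -2.04253794]
ft_force [-0.4856268  -0.07341058  1.05398646]
moment [ 0.02080665 -0.0140656  -0.04482404]
width 87.98175913561752
side [[557.22259522   0.         315.51012701]
 [  0.         557.22259522 241.14130211]
 [  0.           0.           1.        ]] -0.057750289372190074 [ 2.25298074 -0.4572598   0.23282877] [-474.48585493  291.48371011  813.95169903]
top [[514.25904609   0.         316.89530441]
 [  0.         514.25904609 232.9133304 ]
 [  0.           0.           1.        ]] -0.12604241423754906 [ 2.13580163 -2.09214518  0.18536486] [ 124.48668786  581.64562654 1039.04381345]
```

View pics/side0.png

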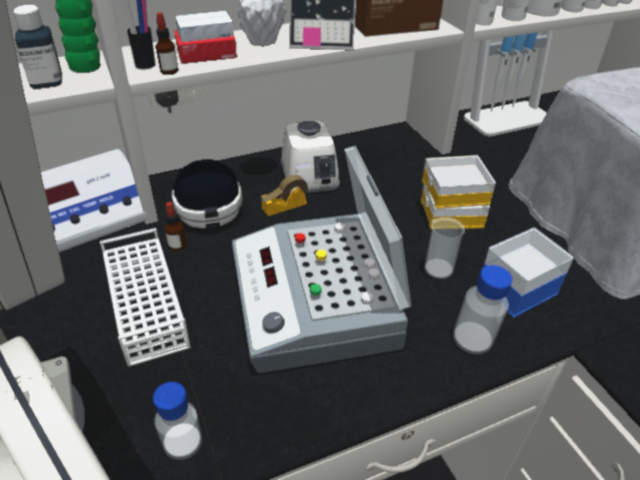

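View pics/top0.png

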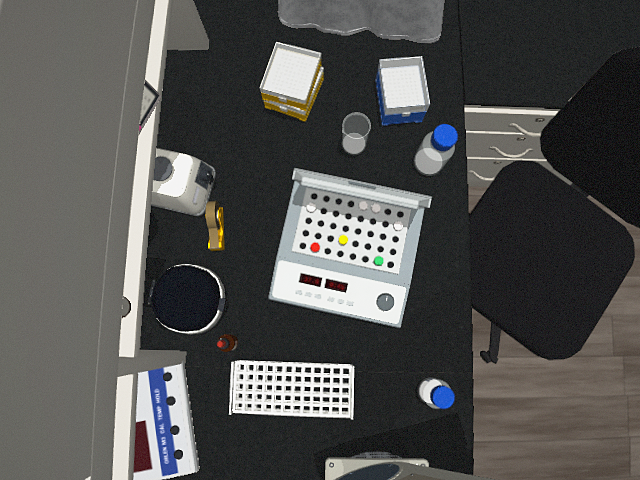

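The side view shows red (299,238), yellow (321,255) and green (315,289) caps, with the lid raised on the right. In the top view red is at (315,247), yellow (343,240) and green (378,261), with the beaker (355,133) and media bottle (436,150) behind. Next I locate them by colour masks.

```bash
cat > h.py <<'E'
import numpy as np, cv2
from workcell import ctrl, vision
def cam(n):
    d=vision.get_image(n); d["R"]=cv2.Rodrigues(np.array(d["rvec"],float))[0]; d["t"]=np.array(d["tvec"],float).ravel()
    d["D"]=np.array([d["k1"],0,0,0,0.]);return d
def ray(d,uv):
    p=cv2.undistortPoints(np.array([[uv]],float),d["mtx"],d["D"])[0,0]
    r=d["R"].T@np.array([p[0],p[1],1]); return -d["R"].T@d["t"], r/np.linalg.norm(r)
def onz(d,uv,z):
    c,r=ray(d,uv); return c+r*(z-c[2])/r[2]
def tri(ds,uvs):
    A=np.zeros((3,3));b=np.zeros(3);L=[]
    for d,u in zip(ds,uvs):
        c,r=ray(d,u);P=np.eye(3)-np.outer(r,r);A+=P;b+=P@c;L.append((P,c))
    x=np.linalg.solve(A,b); return x,[np.linalg.norm(P@(x-c)) for P,c in L]
def proj(d,p): return cv2.projectPoints(np.array(p,float).reshape(-1,1,3),d["R"],d["t"],d["mtx"],d["D"])[0][:,0]
HS={"green":(45,80),"yellow":(22,34),"red":(0,8)}
def caps(d,box):
    x0,y0,x1,y1=box; hsv=cv2.cvtColor(d["img"],cv2.COLOR_BGR2HSV); out={}
    for k,(a,b) in HS.items():
        m=cv2.inRange(hsv,(a,150,90),(b,255,255)); mm=np.zeros_like(m); mm[y0:y1,x0:x1]=m[y0:y1,x0:x1]
        n,_,s,c=cv2.connectedComponentsWithStats(mm)
        i=1+np.argmax(s[1:,4]) if n>1 else None
        if i: out[k]=(c[i],s[i])
    return out
E
python3 - <<'E'
from h import *
S,T=cam("side"),cam("top")
cs=caps(S,(285,225,400,310)); ct=caps(T,(295,225,410,275))
for k in HS:
    print(k,cs[k],ct[k]); print(tri([S,T],[cs[k][0],ct[k][0]]), onz(T,ct[k][0],106))
for n,d,b in(("s",S,(220,130,520,390)),("t",T,(250,100,480,340))):
    x0,y0,x1,y1=b; c=d["img"][y0:y1,x0:x1]; f=min(800/c.shape[1],600/c.shape[0]); cv2.imwrite(f"pics/crop_{n}.png",cv2.resize(c,None,fx=f,fy=f,interpolation=cv2.INTER_CUBIC)); print(f)
E
```

```text
green (array([315.        , 288.87341772]), array([311, 284,  10,  11,  79], dtype=int32)) (array([378.27586207, 260.46551724]), array([374, 257,   9,   8,  58], dtype=int32))
(array([517.06412842,  10.18033313, 103.73444339]), [np.float64(1.4497406628395348), np.float64(1.4497406628392555)]) [515.33012852  10.80382554 106.        ]
yellow (array([320.44303797, 254.74683544]), array([316, 251,  10,   9,  79], dtype=int32)) (array([342.86363636, 239.40909091]), array([339, 235,   9,  10,  66], dtype=int32))
(array([558.69675551,  82.2233485 , 104.08780969]), [np.float64(1.3548077235289246), np.float64(1.3548077235290996)]) [557.02201175  82.64966791 106.        ]
red (array([299.66176471, 237.57352941]), array([295, 234,  10,   9,  68], dtype=int32)) (array([314.828125, 246.828125]), array([311, 243,   9,   9,  64], dtype=int32))
(array([542.42333733, 138.81852083, 103.93413028]), [np.float64(1.430149997139707), np.float64(1.4301499971396747)]) [540.67843406 139.12410266 106.        ]
2.3076923076923075
2.5
```

View pics/crop_t.png

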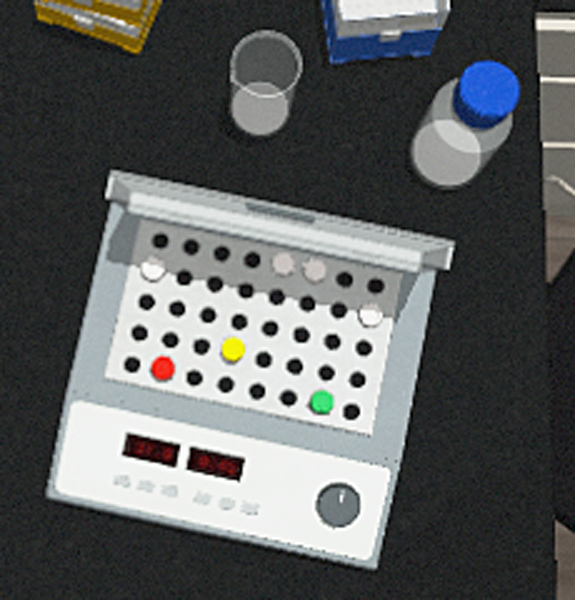

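View pics/crop_s.png

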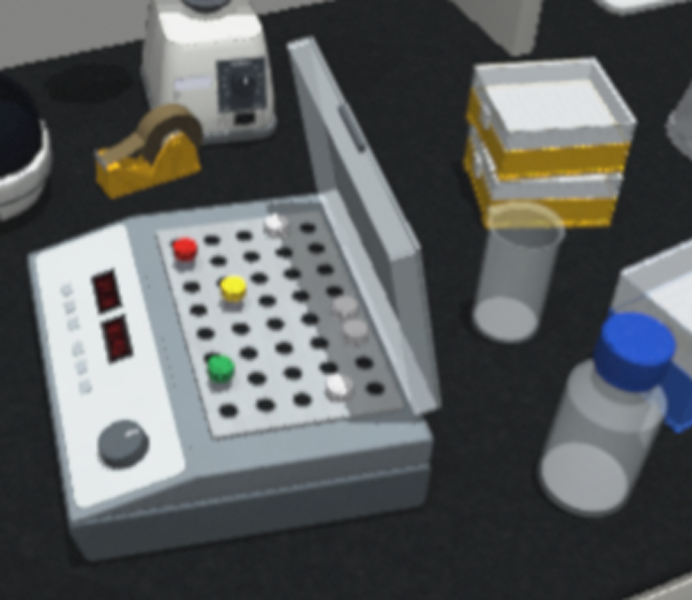

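Run:
```python
from h import *
T=cam("top");S=cam("side")
c=lambda x,y:(250+x/2.5,100+y/2.5)
cs=lambda x,y:(220+x/2.3077,130+y/2.3077)
P={}
for n,u,z in [("holeL",c(132,365),87),("holeR",c(352,411),87),("holeBL",c(161,241),87),("holeBR",c(376,287),87),("plFL",c(105,378),87),("plFR",c(373,434),87),
 ("beakertop",c(266,65),110),("beakerbase",c(260,108),0),("mediacap",c(487,93),155),("mediabase",c(447,153),0),("lidL",c(112,172),250),("lidR",c(454,242),250)]:
    P[n]=onz(T,u,z); print(n,P[n].round(1))
for a,b in(("holeL","holeR"),("holeBL","holeBR"),("plFL","plFR"),("lidL","lidR")):
    v=P[a]-P[b]; print(np.degrees(np.arctan2(-v[0],v[1])),np.linalg.norm(v))
print("lid tri L",tri([S,T],[cs(303,40),c(112,172)]), "R",tri([S,T],[cs(412,252),c(454,242)]))
print("beaker side",onz(S,cs(523,223),110),onz(S,cs(506,318),0),"media",onz(S,cs(640,340),158),onz(S,cs(585,478),0))
ya=np.mean([np.arctan2(-(P[a]-P[b])[0],(P[a]-P[b])[1]) for a,b in(("holeL","holeR"),("holeBL","holeBR"))])
R=np.array([[np.cos(ya),-np.sin(ya)],[np.sin(ya),np.cos(ya)]])
m=(P["holeL"]+P["holeR"]+P["holeBL"]+P["holeBR"])[:2]/4
O=m-R@np.array([45,0]); print("yaw",ya,np.degrees(ya),"O",O, "plate front mid",(P["plFL"]+P["plFR"])/2, O+R@[-25,0])
for n in P: print(n,(R.T@(P[n][:2]-O)).round(1))
```

```text
holeL [545.1 164.4  87. ]
holeR [510.3 -16.9  87. ]
holeBL [651.1 142.9  87. ]
holeBR [614.9 -37.5  87. ]
plFL [533.8 186.3  87. ]
plFR [491.7 -34.   87. ]
beakertop [801.1  56.8 110. ]
beakerbase [804.3  55.8   0. ]
mediacap [ 762.5 -120.2  155. ]
mediabase [ 764.1 -118.1    0. ]
lidL [658.1 175.2 250. ]
lidR [611.  -69.6 250. ]
-10.843861646014915 184.53934684642263
-11.331064039112128 183.94990792288868
-10.806867183860074 224.33787971812416
-10.89947817173233 249.26917907763988
lid tri L (array([658.03628545, 175.72540283, 246.82590434]), [np.float64(1.080782717324414), np.float64(1.080782717324503)]) R (array([611.58050741, -70.26127813, 245.67798188]), [np.float64(0.5591641752668262), np.float64(0.5591641752666376)])
beaker side [805.57604941  57.94815319 110.        ] [8.12013287e+02 5.99168054e+01 1.13686838e-13] media [ 769.68656112 -123.90898894  158.        ] [ 771.18331284 -113.92986275    0.        ]
yaw -0.19351273229526314 -11.087462842563522 O [536.18828916  71.8728581 ] plate front mid [512.73004463  76.13632594  87.        ] [511.65491998  76.68053912]
holeL [-9.1 92.5]
holeR [ -8.3 -92.1]
holeBL [99.1 91.8]
holeBR [ 98.3 -92.2]
plFL [-24.4 111.8]
plFR [ -23.3 -112.5]
beakertop [262.9  36.2]
beakerbase [266.2  35.7]
mediacap [ 259.  -144.9]
mediabase [ 260.2 -142.6]
lidL [ 99.8 124.9]
lidR [ 100.6 -124.4]
```

```bash
cat >> h.py <<'E'
from scipy.spatial.transform import Rotation as Ro
YA=-0.1925; O=np.array([536.4,72.0])
RH=np.array([[np.cos(YA),-np.sin(YA)],[np.sin(YA),np.cos(YA)]])
def toW(x,y): return O+RH@np.array([x,y])
def toH(p): return RH.T@(np.array(p[:2])-O)
# want tool x down, tool y along +/- heater y
def goal(sign=1):
    y=np.array([-np.sin(YA),np.cos(YA),0])*sign; x=np.array([0,0,-1.]); return Ro.from_matrix(np.stack([x,y,np.cross(x,y)],1))
def st(tgt=None,sign=1):
    o=ctrl.get_obs(); R=Ro.from_rotvec(o["orientation"]); p=np.array(o["ee_pos"])
    print("t",round(o["t"],2),"p",p.round(1),"heater",toH(p).round(1),"F",np.array(o["ft_force"]).round(1),"w",round(o["width"],1),"q",np.round(o["qpos"],2))
    print("rot to goal (tool)",(R.inv()*goal(sign)).as_rotvec().round(4))
    if tgt is not None: print("shift in tool axes mm",R.inv().apply(np.array(tgt)-p).round(1), "in goal axes",goal(sign).inv().apply(np.array(tgt)-p).round(1))
    return o
E
python3 - <<'E'
from h import *
o=st((516.4,10.5,280),1); st((516.4,10.5,280),-1)
print(Ro.from_rotvec(o["orientation"]).as_matrix().round(3))
for n,p in(("g",(516.3,10.5)),("y",(558,82.4)),("r",(541.6,139))): print(n,toH(p))
E
```

```text
t 0.3 p [ 203.6 -590.7  184.5] heater [-199.9 -714.1] F [-0.8  0.4 -0.7] w 87.7 q [-1.26  0.42  1.63 -0.    1.09 -0.02]
rot to goal (tool) [-2.6172e+00 -7.0000e-04  2.0000e-04]
shift in tool axes mm [ -95.3 -466.5 -491.6] in goal axes [-95.5 649.9 192.1]
t 0.3 p [ 203.6 -590.7  184.5] heater [-199.9 -714.1] F [-0.8  0.4 -0.7] w 87.7 q [-1.26  0.42  1.63 -0.    1.09 -0.02]
rot to goal (tool) [5.244e-01 2.000e-04 5.000e-04]
shift in tool axes mm [ -95.3 -466.5 -491.6] in goal axes [ -95.5 -649.9 -192.1]
[[-0.     0.326 -0.945]
 [ 0.001 -0.945 -0.326]
 [-1.    -0.001  0.   ]]
g [ -7.96296456 -64.20943229]
y [19.21136837 14.34026936]
r [-7.71404106 66.75727354]
```

```bash
python3 -m crank '[[[-0.012,0,0],[0.0655,0,0],0.0],[[-0.012,0,0],[0.0655,0,0],0.0],[[-0.012,0,0],[0.0655,0,0],0.0],[[-0.012,0,0],[0.0655,0,0],0.0],[[-0.012,0,0],[0.0655,0,0],0.0],[[-0.012,0,0],[0.0655,0,0],0.0],[[-0.012,0,0],[0.0655,0,0],0.0],[[-0.012,0,0],[0.0655,0,0],0.0]]'
python3 -c "
from h import *
st((516.4,10.5,280),-1)"
```

```text
t: 0.97
ee_pos: [203.6, -590.8, 281.3]
orientation: [-2.119, 0.208, 2.119]
ft_force: [0.3, 0.3, 0.2]
width: 37.8
t 0.97 p [ 203.6 -590.8  281.3] heater [-199.9 -714.2] F [0.3 0.3 0.2] w 37.8 q [-1.26  0.33  1.54 -0.    1.27  0.51]
rot to goal (tool) [-0.0029  0.0001  0.0002]
shift in tool axes mm [   1.4 -650.6 -190.1] in goal axes [   1.3 -650.  -192. ]
```

```bash
python3 -m crank '[[[0,-0.015,-0.004],[0,0,0],0.0],[[0,-0.033,-0.010],[0,0,0],0.0],[[0,-0.036,-0.010],[0,0,0],0.0],[[0,-0.036,-0.010],[0,0,0],0.0],[[0,-0.036,-0.010],[0,0,0],0.0],[[0,-0.036,-0.010],[0,0,0],0.0],[[0,-0.036,-0.011],[0,0,0],0.0],[[0,-0.036,-0.011],[0,0,0],0.0]]'
python3 -c "
from h import *
st((516.4,10.5,280),-1)"
```

```text
t: 1.63
ee_pos: [328.7, -343.3, 280.0]
orientation: [-2.121, 0.201, 2.122]
ft_force: [0.3, 0.0, -0.3]
width: 0.4
t 1.63 p [ 328.7 -343.3  280. ] heater [-124.5 -447.4] F [ 0.3  0.  -0.3] w 0.4 q [-0.83  0.09  1.85  0.    1.21  0.93]
rot to goal (tool) [0.0024 0.0005 0.0007]
shift in tool axes mm [ 2.000e-01 -3.829e+02 -1.175e+02] in goal axes [   0.  -383.2 -116.6]
```

```bash
python3 -m crank '[[[0,-0.036,-0.011],[0,0,0],0.0],[[0,-0.036,-0.011],[0,0,0],0.0],[[0,-0.036,-0.011],[0,0,0],0.0],[[0,-0.036,-0.011],[0,0,0],0.0],[[0,-0.036,-0.011],[0,0,0],0.0],[[0,-0.036,-0.011],[0,0,0],0.0],[[0,-0.036,-0.011],[0,0,0],0.0],[[0,-0.036,-0.011],[0,0,0],0.0]]'
python3 -c "
from h import *
st((516.4,10.5,280),-1)"
```

```text
t: 2.3
ee_pos: [469.5, -77.6, 280.2]
orientation: [-2.121, 0.201, 2.122]
ft_force: [-0.0, -1.6, -0.3]
width: 0.5
t 2.3 p [469.5 -77.6 280.2] heater [ -37.  -159.7] F [-0.  -1.6 -0.3] w 0.5 q [-0.19  0.09  1.85  0.    1.21  1.57]
rot to goal (tool) [0.003  0.0006 0.0002]
shift in tool axes mm [  0.2 -95.4 -29.4] in goal axes [  0.2 -95.5 -29.2]
```

```bash
python3 -m crank '[[[0,-0.030,-0.009],[0,0,0],0.0],[[0,-0.030,-0.009],[0,0,0],0.0],[[0,-0.022,-0.007],[0,0,0],0.0],[[0.005,-0.0135,-0.0042],[0,0,0],0.0],[[0.030,0,0],[0,0,0],0.0],[[0.030,0,0],[0,0,0],0.0],[[0.030,0,0],[0,0,0],0.0],[[0.020,0,0],[0,0,0],0.0]]'
python3 - <<'E'
from h import *
st((516.4,10.5,111),-1)
for n in("side","top"):
    d=cam(n);cv2.imwrite(f"pics/{n}1.png",d["img"])
    print(proj(d,[(516.4,10.5,111)]))
E
```

```text
t: 2.97
ee_pos: [514.3, 8.0, 162.5]
orientation: [-2.118, 0.203, 2.126]
ft_force: [0.1, 0.6, -0.4]
width: 0.6
t 2.97 p [514.3   8.  162.5] heater [ -9.5 -67. ] F [ 0.1  0.6 -0.4] w 0.6 q [-0.01  0.29  1.89 -0.    0.96  1.75]
rot to goal (tool) [ 0.002   0.0037 -0.0007]
shift in tool axes mm [51.5 -2.9 -1.8] in goal axes [51.5 -2.8 -1.6]
[[313.75773534 285.93500769]]
[[378.68570967 259.59682383]]
```

View pics/side1.png

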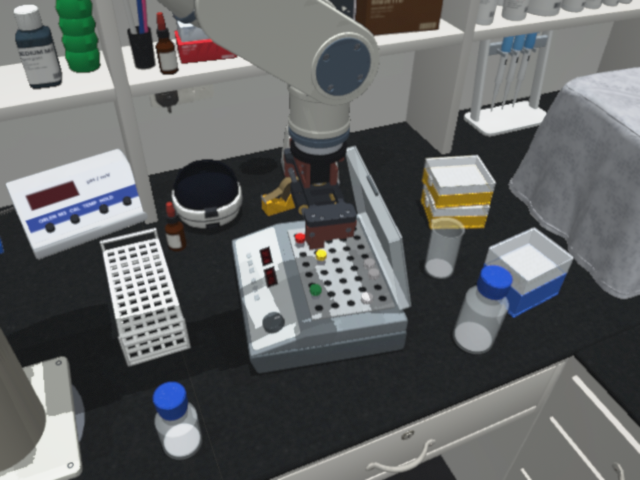

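View pics/top1.png

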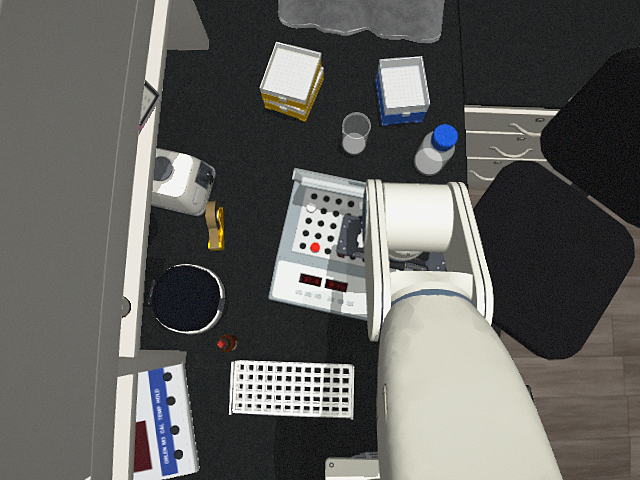

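Side view: closed fingers hang at about (330,240), above the green cap (315,289), clear of the lid (375,200). In the top view the arm hides the cap. I'll lower partway and check the settled pose.

```bash
python3 -m crank '[[[0.014,0,0],[0,0,0],0.0],[[0.014,0,0],[0,0,0],0.0],[[0.008,0,0],[0,0,0],0.0],[[0.004,0,0],[0,0,0],0.0],[[0,0,0],[0,0,0],0.0],[[0,0,0],[0,0,0],0.0],[[0,0,0],[0,0,0],0.0],[[0,0,0],[0,0,0],0.0]]'
python3 - <<'E'
from h import *
st((516.4,10.5,111),-1)
d=cam("side");cv2.imwrite(f"pics/side2.png",cv2.resize(d["img"][200:330,240:420],None,fx=4,fy=4))
print((proj(d,[(516.4,10.5,111),(514.3,8,122)])-[240,200])*4)
E
```

```text
t: 3.73
ee_pos: [517.5, 7.8, 126.6]
orientation: [-2.122, 0.204, 2.119]
ft_force: [-0.7, 1.1, 0.2]
width: 0.2
t 3.73 p [517.5   7.8 126.6] heater [ -6.2 -66.6] F [-0.7  1.1  0.2] w 0.2 q [-0.01  0.35  1.91 -0.    0.88  1.75]
rot to goal (tool) [ 0.0004 -0.0015  0.0003]
shift in tool axes mm [15.6 -2.5  1.6] in goal axes [15.6 -2.5  1.6]
[[295.03094137 343.74003076]
 [293.14315065 330.18559701]]
```

View pics/side2.png

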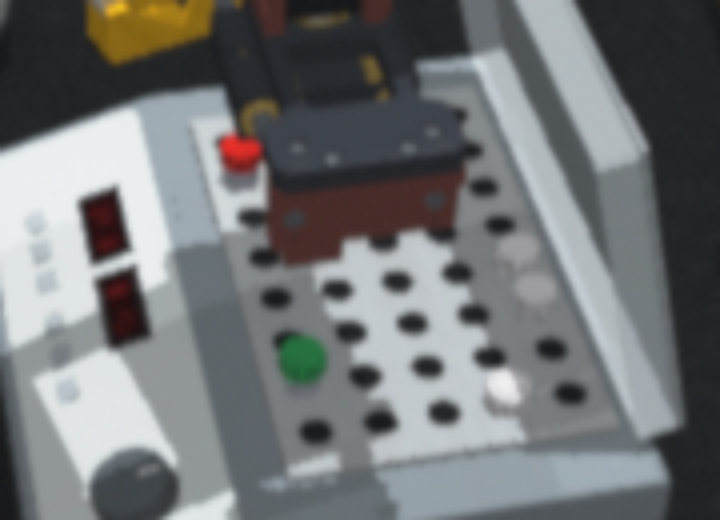

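Run:
```python
from h import *
d=cam("side");T=cam("top")
print("cams",(-d["R"].T@d["t"]).round(),(-T["R"].T@T["t"]).round())
o=ctrl.get_obs();R=Ro.from_rotvec(o["orientation"]);p=np.array(o["ee_pos"])
for l in [(0,0,0),(-80,0,0),(-80,89,37),(-80,89,-37),(-80,-89,37),(-80,-89,-37),(-80,37,89),(-80,37,-89)]:
    w=p+R.apply(l); print(l,w.round(),proj(d,[w]).round(),proj(T,[w]).round())
c=d["img"][80:340,200:460].copy()
cv2.imwrite("pics/side3.png",cv2.resize(c,None,fx=2.3,fy=2.3,interpolation=cv2.INTER_CUBIC))
```

```text
cams [ 255. -570.  763.] [ 371.  117. 1132.]
(0, 0, 0) [517.   8. 126.] [[315. 280.]] [[381. 258.]]
(-80, 0, 0) [517.   8. 206.] [[316. 243.]] [[386. 252.]]
(-80, 89, 37) [464. -73. 206.] [[304. 288.]] [[430. 282.]]
(-80, 89, -37) [536. -87. 206.] [[355. 280.]] [[437. 242.]]
(-80, -89, 37) [498. 102. 206.] [[282. 210.]] [[334. 262.]]
(-80, -89, -37) [570.  88. 206.] [[326. 205.]] [[342. 223.]]
(-80, 37, 89) [423. -12. 206.] [[261. 268.]] [[396. 304.]]
(-80, 37, -89) [597. -46. 206.] [[379. 251.]] [[414. 210.]]
```

View pics/side3.png

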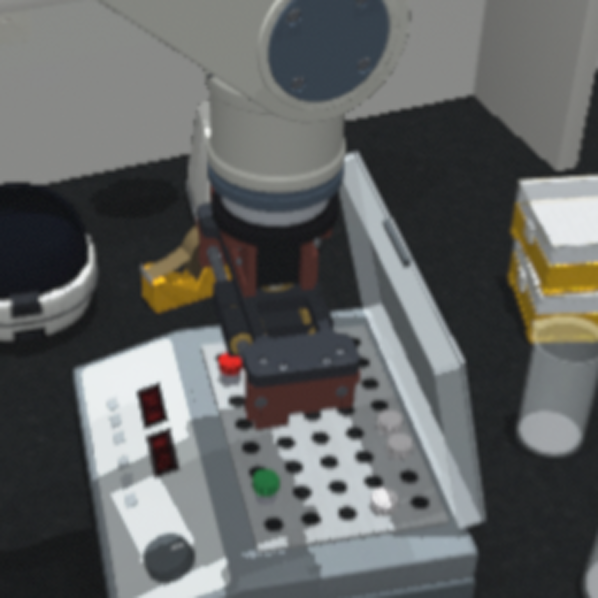

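Run:
```python
from h import *
d=cam("side")
k=lambda x,y:(200+x/2.3,80+y/2.3)
for u in [(248,425),(355,405),(245,365),(357,350),(300,335)]:
    for z in (126,165,206,226): print(u,z,onz(d,k(*u),z).round())
T=cam("top"); cv2.imwrite("pics/top3.png",cv2.resize(T["img"][160:340,250:500],None,fx=3,fy=3,interpolation=cv2.INTER_CUBIC))
```

```text
(248, 425) 126 [521.  46. 126.]
(248, 425) 165 [504.   8. 165.]
(248, 425) 206 [487. -32. 206.]
(248, 425) 226 [479. -51. 226.]
(355, 405) 126 [602.  36. 126.]
(355, 405) 165 [580.  -1. 165.]
(355, 405) 206 [558. -40. 206.]
(355, 405) 226 [547. -59. 226.]
(245, 365) 126 [544. 108. 126.]
(245, 365) 165 [526.  66. 165.]
(245, 365) 206 [508.  23. 206.]
(245, 365) 226 [499.   1. 226.]
(357, 350) 126 [631.  91. 126.]
(357, 350) 165 [608.  51. 165.]
(357, 350) 206 [584.   8. 206.]
(357, 350) 226 [572. -12. 226.]
(300, 335) 126 [598. 124. 126.]
(300, 335) 165 [577.  82. 165.]
(300, 335) 206 [555.  37. 206.]
(300, 335) 226 [544.  15. 226.]
```

View pics/top3.png

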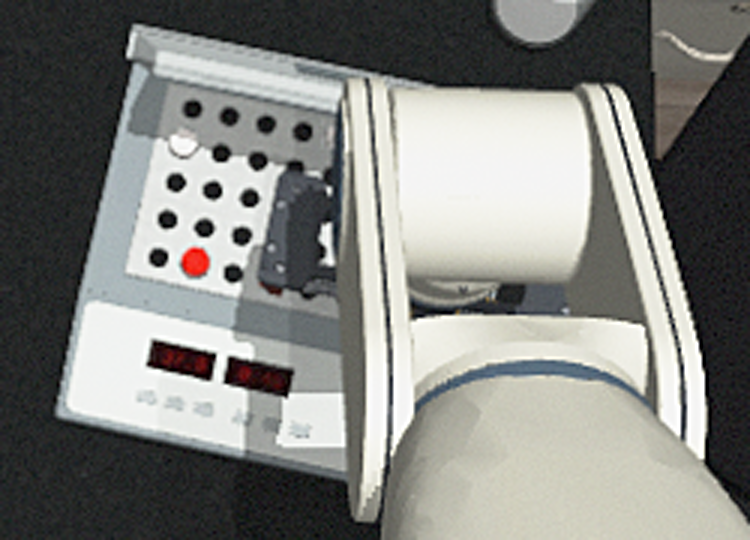

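Run:
```python
from h import *
S=cam("side");T=cam("top")
k=lambda x,y:(200+x/2.3,80+y/2.3)
m=lambda x,y:(250+x/3,160+y/3)
for a,b in [((247,375),(310,290)),((357,360),(332,178)),((243,355),(263,280)),((350,335),(282,172))]:
    x,e=tri([S,T],[k(*a),m(*b)]); print(x.round(),np.round(e,1))
o=ctrl.get_obs();R=Ro.from_rotvec(o["orientation"]);p=np.array(o["ee_pos"])
print(R.inv().apply(tri([S,T],[k(300,357),m(295,228)])[0]-p))
c=S["img"][190:300,260:400]; cv2.imwrite("pics/side4.png",cv2.resize(c,None,fx=5.5,fy=5.5,interpolation=cv2.INTER_NEAREST))
```

```text
[520.  62. 159.] [6. 6.]
[597.  47. 159.] [9.3 9.3]
[528.  92. 152.] [7.1 7.1]
[604.  79. 156.] [12.2 12.2]
[-28.4199742  -71.22436859 -33.38581399]
```

View pics/side4.png

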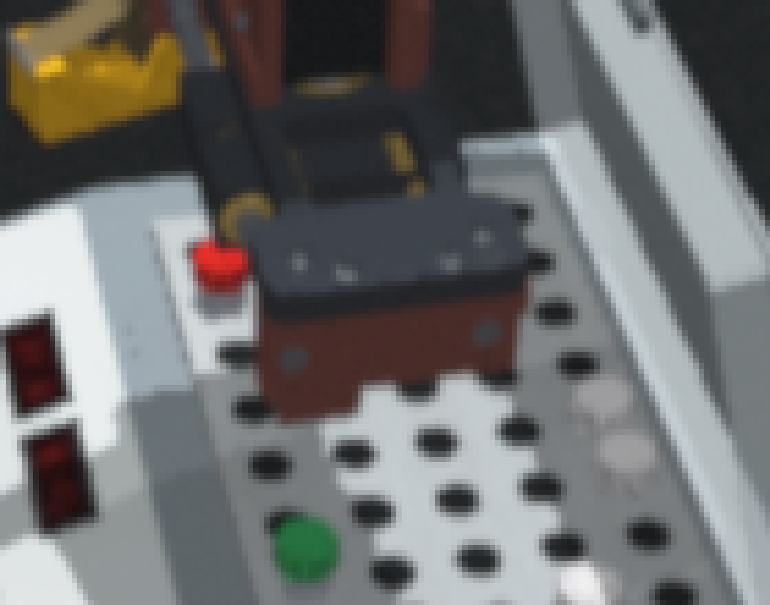

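```bash
python3 -m crank '[[[0,-0.0025,0.0016],[0,0,0],0.0],[[0.004,0,0],[0,0,0],0.0],[[0.004,0,0],[0,0,0],0.0],[[0.003,0,0],[0,0,0],0.0],[[0,0,0],[0,0,0],0.0],[[0,0,0],[0,0,0],0.0],[[0,0,0],[0,0,0],0.0],[[0,0,0],[0,0,0],0.0]]'
python3 - <<'E'
from h import *
o=st((516.4,10.5,111),-1)
S=cam("side");T=cam("top");R=Ro.from_rotvec(o["orientation"]);p=np.array(o["ee_pos"])
c=S["img"][130:320,220:420].copy()
c=cv2.resize(c,None,fx=3,fy=3,interpolation=cv2.INTER_CUBIC)
for l in [(0,13.5,10),(0,13.5,-10),(0,-13.5,10),(0,-13.5,-10)]:
    u=proj(S,[p+R.apply(l)])[0]; print(l,u.round()); cv2.circle(c,tuple(int(v) for v in (u-[220,130])*3),3,(255,0,255),-1)
cv2.imwrite("pics/side5.png",c)
E
```

```text
t: 4.75
ee_pos: [516.0, 10.5, 114.9]
orientation: [-2.121, 0.204, 2.12]
ft_force: [0.4, -0.3, 0.2]
width: 0.2
t 4.75 p [516.   10.5 114.9] heater [ -8.3 -64.3] F [ 0.4 -0.3  0.2] w 0.2 q [-0.    0.36  1.92 -0.    0.86  1.76]
rot to goal (tool) [ 0.0002 -0.0002  0.    ]
shift in tool axes mm [ 3.9 -0.1 -0.4] in goal axes [ 3.9 -0.1 -0.4]
(0, 13.5, 10) [309. 291.]
(0, 13.5, -10) [321. 289.]
(0, -13.5, 10) [306. 279.]
(0, -13.5, -10) [318. 278.]
```

View pics/side5.png

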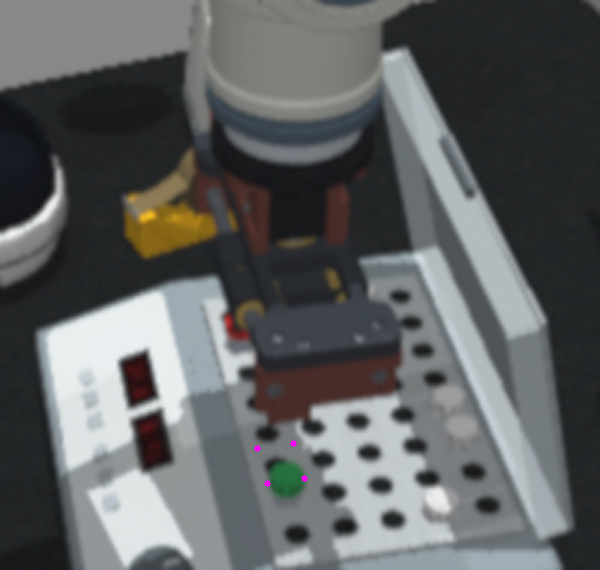

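```bash
python3 -m crank '[[[-0.010,0,0],[0,0,0],0.0],[[-0.020,0,0],[0,0,0],0.02],[[-0.015,0,0],[0,0,0],0.087],[[0,0,0],[0,0,0],0.087],[[0,0,0],[0,0,0],0.087],[[0,0,0],[0,0,0],0.087],[[0,0,0],[0,0,0],0.087],[[0,0,0],[0,0,0],0.087]]'
python3 - <<'E'
from h import *
o=st((516.4,10.5,111),-1)
S=cam("side");T=cam("top");R=Ro.from_rotvec(o["orientation"]);p=np.array(o["ee_pos"])
c=S["img"][130:320,220:420].copy()
c=cv2.resize(c,None,fx=3,fy=3,interpolation=cv2.INTER_CUBIC)
for l in [(0,44,10),(0,44,-10),(0,-44,10),(0,-44,-10)]:
    u=proj(S,[p+R.apply(l)])[0]; print(l,u.round()); cv2.circle(c,tuple(int(v) for v in (u-[220,130])*3),3,(255,0,255),-1)
cv2.imwrite("pics/side6.png",c)
cv2.imwrite("pics/top6.png",cv2.resize(T["img"][160:340,250:500],None,fx=3,fy=3,interpolation=cv2.INTER_CUBIC))
E
```

```text
t: 5.52
ee_pos: [515.2, 10.6, 158.9]
orientation: [-2.119, 0.205, 2.122]
ft_force: [0.5, -0.1, -1.1]
width: 43.8
t 5.52 p [515.2  10.6 158.9] heater [ -9.1 -64.4] F [ 0.5 -0.1 -1.1] w 43.8 q [-0.    0.3   1.89  0.    0.95  1.76]
rot to goal (tool) [ 0.0003  0.0016 -0.0003]
shift in tool axes mm [47.9 -0.2 -1.3] in goal axes [47.9 -0.2 -1.2]
(0, 44, 10) [313. 285.]
(0, 44, -10) [326. 283.]
(0, -44, 10) [302. 247.]
(0, -44, -10) [314. 246.]
```

View pics/side6.png

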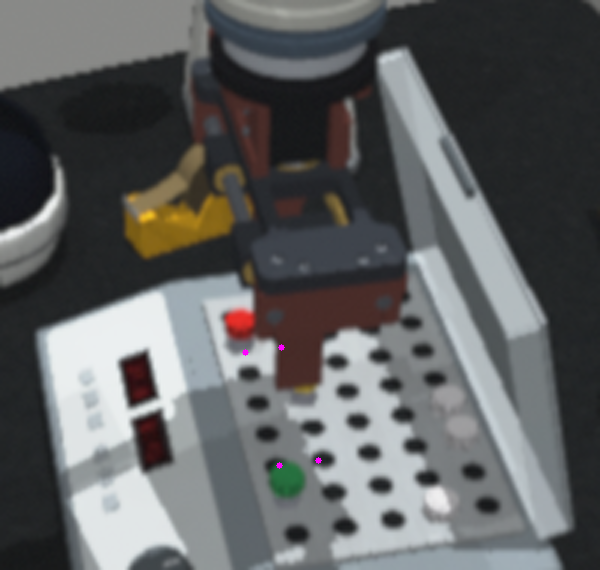

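View pics/top6.png

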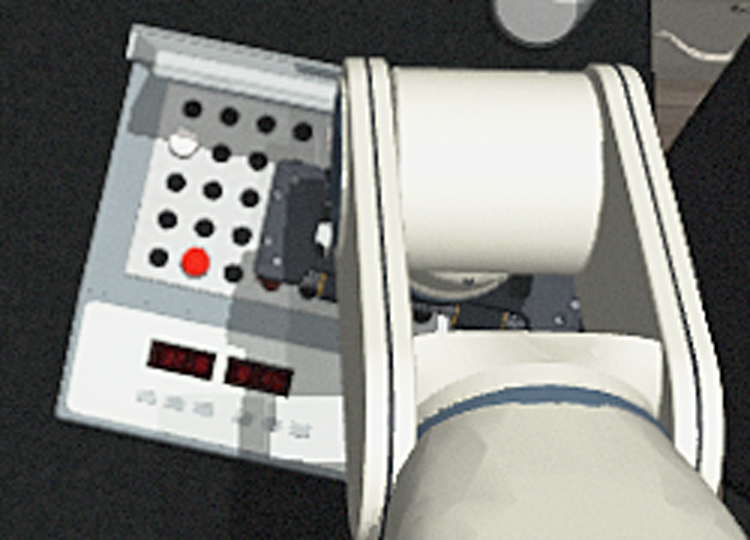

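Run:
```python
from h import *
o=st((516.4,10.5,111),-1)
S=cam("side");p=np.array(o["ee_pos"])
c=S["img"][200:310,270:390].copy()
cv2.imwrite("pics/side7.png",cv2.resize(c,None,fx=5.4,fy=5.4,interpolation=cv2.INTER_CUBIC))
```

```text
t 5.62 p [515.4  10.5 159.1] heater [ -8.8 -64.3] F [-0.5  0.5  0.1] w 52.1 q [-0.    0.3   1.89  0.    0.95  1.76]
rot to goal (tool) [ 0.0003  0.0013 -0.0002]
shift in tool axes mm [48.1 -0.2 -1. ] in goal axes [48.1 -0.1 -1. ]
```

View pics/side7.png

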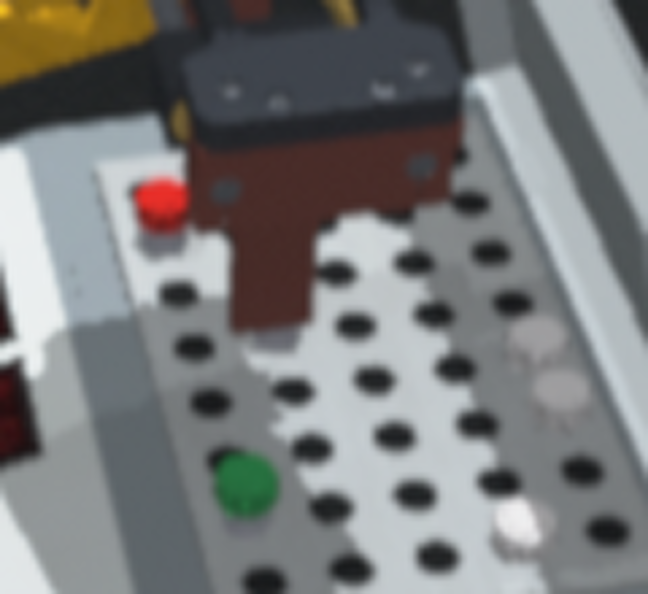

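Run:
```python
from h import *
S=cam("side");T=cam("top");o=ctrl.get_obs();R=Ro.from_rotvec(o["orientation"]);p=np.array(o["ee_pos"])
x,e=tri([S,T],[(305.5,222),(443,268)]);print(x,e,R.inv().apply(x-p))
cv2.imwrite("pics/top7.png",cv2.resize(T["img"][190:300,330:470],None,fx=5.4,fy=5.4,interpolation=cv2.INTER_CUBIC))
cv2.imwrite("pics/side8.png",cv2.resize(S["img"][100:300,240:420],None,fx=3,fy=3,interpolation=cv2.INTER_CUBIC))
print(st())
```

```text
[471.10370089 -69.45223313 320.65063645] [np.float64(3.9118299325392636), np.float64(3.9118299325392156)] [-161.18062336   87.05039017   28.56614327]
t 5.77 p [515.7  10.5 159.4] heater [ -8.6 -64.3] F [ 0.2 -0.3 -0.1] w 63.5 q [-0.    0.3   1.89  0.    0.95  1.76]
rot to goal (tool) [-3.1414e+00  1.0000e-04  9.0000e-04]
{'t': 5.7667, 'qpos': array([-2.65360265e-03,  2.97715691e-01,  1.88999637e+00,  3.02847139e-05,
        9.54484107e-01,  1.76038328e+00]), 'qvel': array([-2.61239452e-04, -3.03257549e-03, -5.92002824e-04, -9.13597193e-04,
        9.54305787e-06, -2.08123948e-04]), 'joint_torque': array([-1.59294277e-04, -4.37783897e+01, -2.44568825e+01,  7.46671776e-04,
       -7.11710611e-02, -9.22369168e-05]), 'ee_pos': array([515.6794763 ,  10.54021908, 159.44518941]), 'orientation': array([-2.11983492,  0.20450345,  2.12111991]), 'ft_force': array([ 0.19086193, -0.32862522, -0.09508374]), 'moment': array([-0.00380806, -0.02943932, -0.0257932 ]), 'width': 63.51106594221817}
```

View pics/top7.png

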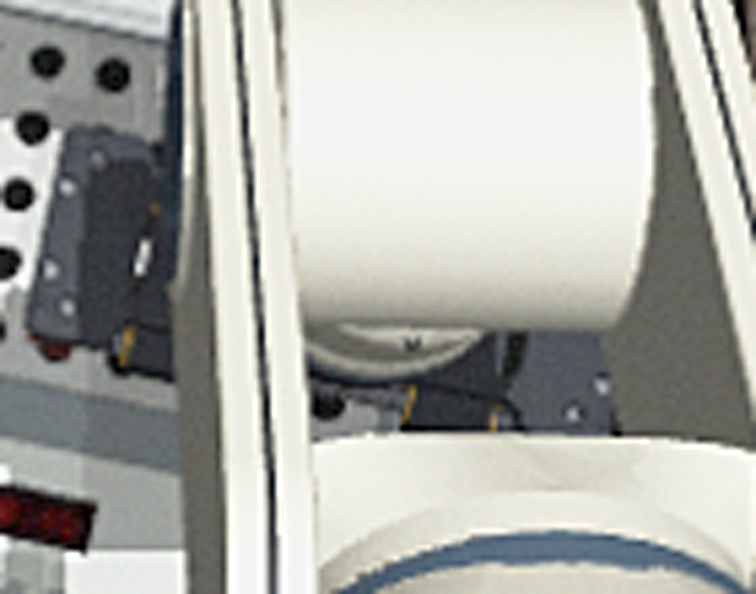

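View pics/side8.png

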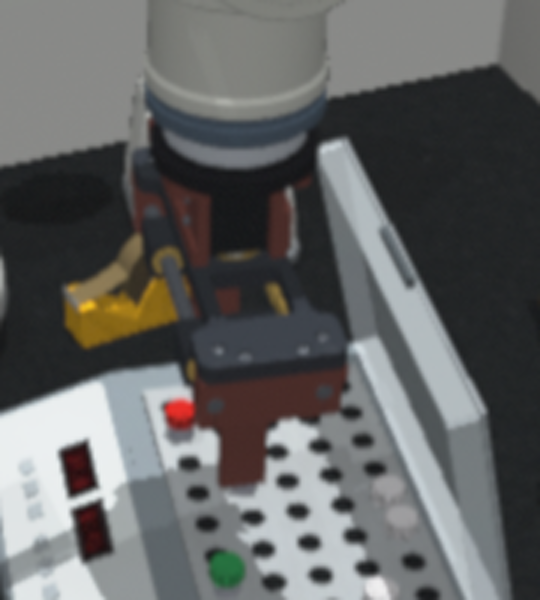

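The side view now shows the open near finger ending at about px (320,261), roughly 20 px above where the reported TCP projects. The lateral position agrees in the top view, with the gripper's centre at (392,243). I'll feel for the cap slowly, watching the force.

```bash
python3 -m crank '[[[0,0,0],[0,0,0],0.0],[[0,0,0],[0,0,0],0.0],[[0,0,0],[0,0,0],0.0],[[0,0,0],[0,0,0],0.0],[[0.005,0,-0.0008],[0,0,0],0.0],[[0.015,0,0],[0,0,0],0.0],[[0.015,0,0],[0,0,0],0.0],[[0.009,0,0],[0,0,0],0.0]]'
python3 -m crank '[[[0,0,0],[0,0,0],0.0],[[0,0,0],[0,0,0],0.0],[[0,0,0],[0,0,0],0.0],[[0,0,0],[0,0,0],0.0],[[0,0,0],[0,0,0],0.0],[[0,0,0],[0,0,0],0.0],[[0.001,0,0],[0,0,0],0.0],[[0.001,0,0],[0,0,0],0.0]]'
python3 -c "
from h import *
st((516.4,10.5,111),-1)"
```

```text
t: 6.43
ee_pos: [516.0, 10.4, 114.4]
orientation: [-2.119, 0.205, 2.122]
ft_force: [0.2, -0.3, -0.8]
width: 17.5
t: 7.1
ee_pos: [516.9, 10.4, 114.0]
orientation: [-2.121, 0.204, 2.12]
ft_force: [-0.2, -0.2, -0.4]
width: 0.4
t 7.1 p [516.9  10.4 114. ] heater [ -7.4 -64.2] F [-0.2 -0.2 -0.4] w 0.4 q [-0.    0.37  1.92  0.    0.85  1.76]
rot to goal (tool) [ 0.0003 -0.0007  0.0001]
shift in tool axes mm [ 3.  -0.   0.5] in goal axes [ 3.  -0.   0.5]
```

```bash
python3 -m crank '[[[0.001,0,0],[0,0,0],0.0],[[0.001,0,0],[0,0,0],0.0],[[0.001,0,0],[0,0,0],0.0],[[0.001,0,0],[0,0,0],0.0],[[0.001,0,0],[0,0,0],0.0],[[0,0,0],[0,0,0],0.0],[[0,0,0],[0,0,0],0.0],[[0,0,0],[0,0,0],0.0]]'
python3 - <<'E'
from h import *
o=st()
S=cam("side");cv2.imwrite("pics/side9.png",cv2.resize(S["img"][200:310,270:390],None,fx=5.4,fy=5.4,interpolation=cv2.INTER_CUBIC))
E
```

```text
t: 7.77
ee_pos: [516.7, 10.4, 108.8]
orientation: [-2.121, 0.204, 2.12]
ft_force: [-0.2, 0.0, -0.7]
width: 0.4
t 7.77 p [516.7  10.4 108.8] heater [ -7.6 -64.2] F [-0.2  0.  -0.7] w 0.4 q [-0.    0.37  1.92  0.    0.84  1.76]
rot to goal (tool) [-3.1413e+00 -1.0000e-04 -0.0000e+00]
```

View pics/side9.png

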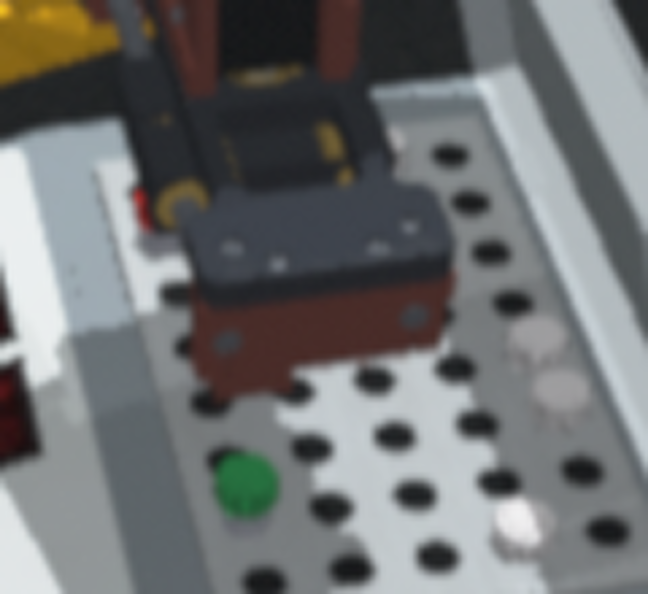

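```bash
python3 -m crank '[[[0.001,0,0],[0,0,0],0.0],[[0.001,0,0],[0,0,0],0.0],[[0.001,0,0],[0,0,0],0.0],[[0.001,0,0],[0,0,0],0.0],[[0,0,0],[0,0,0],0.0],[[0,0,0],[0,0,0],0.0],[[0,0,0],[0,0,0],0.0],[[0,0,0],[0,0,0],0.0]]'
python3 - <<'E'
from h import *
o=st()
S=cam("side");print(caps(S,(285,225,400,310)))
E
```

```text
t: 8.48
ee_pos: [516.7, 10.4, 104.8]
orientation: [-2.121, 0.204, 2.12]
ft_force: [-0.9, 0.7, 0.4]
width: 0.3
t 8.48 p [516.7  10.4 104.8] heater [ -7.6 -64.3] F [-0.9  0.7  0.4] w 0.3 q [-0.    0.38  1.93  0.    0.84  1.76]
rot to goal (tool) [-3.1413e+00 -1.0000e-04 -2.0000e-04]
{'green': (array([315.11538462, 289.20512821]), array([311, 285,  10,  10,  78], dtype=int32))}
```

Run:
```python
from h import *
S=cam("side");T=cam("top")
s8=lambda x,y:(240+x/3,100+y/3); t7=lambda x,y:(330+x/5.4,190+y/5.4)
P=[]
for a,b in [((219,351),(573,412)),((245,356),(602,385))]:
    x,e=tri([S,T],[s8(*a),t7(*b)]);print(x.round(1),np.round(e,1));P.append(x)
z=np.mean([q[2] for q in P])
for zz in (z-10,z,z+10):
  for l,r in (((97,158),(573,412)),((67,187),(602,385))):
    L=onz(T,t7(*l),zz);R_=onz(T,t7(*r),zz);print(zz.round(),"center",((L+R_)/2).round(1),"span",(R_-L).round(1), np.linalg.norm(R_-L).round(1))
```

```text
[479.4 -60.6 318.1] [1.6 1.6]
[487.5 -69.2 319.3] [1.7 1.7]
309.0 center [516.6   9.7 308.7] span [ -75.  -143.6    0. ] 162.0
309.0 center [516.1   9.7 308.7] span [ -57.6 -161.6    0. ] 171.5
319.0 center [514.8  11.  318.7] span [ -74.1 -141.9    0. ] 160.1
319.0 center [514.4  11.  318.7] span [ -56.9 -159.6    0. ] 169.4
329.0 center [513.   12.3 328.7] span [ -73.2 -140.1    0. ] 158.1
329.0 center [512.6  12.3 328.7] span [ -56.2 -157.6    0. ] 167.3
```

Run:
```python
from h import *
S=cam("side")
def onplane(u,p0,ty):
    n=np.array([-np.sin(YA),np.cos(YA),0]); c,r=ray(S,u); a=(np.dot(n,np.array([*p0,0])-c)-ty)/np.dot(n,r); return c+a*r
s8=lambda x,y:(240+x/3,100+y/3); s7=lambda x,y:(270+x/5.4,200+y/5.4)
print("open63",[(onplane(s8(*u),(515.6,10.5),45)).round(1) for u in((222,484),(262,488),(267,480))],"tcp 159.4")
print("w52",[(onplane(s7(*u),(515.4,10.5),39.5)).round(1) for u in((232,328),(312,320))],"tcp 159.1")
for ty in(13.5,30): print("closed",ty,[(onplane(s7(*u),(516.7,10.4),ty)).round(1) for u in((215,398),(292,390))],"tcp 108.8")
```

```text
open63 [array([496.9, -31.7, 209.6]), array([516.6, -35.5, 203.2]), array([518.9, -36. , 208.2])] tcp 159.4
w52 [array([497.6, -26.3, 205.8]), array([519.5, -30.5, 204.7])] tcp 159.1
closed 13.5 [array([504. ,  -0.9, 153.9]), array([526.5,  -5.3, 152.7])] tcp 108.8
closed 30 [array([497.3, -16.4, 170.4]), array([519.1, -20.6, 169.3])] tcp 108.8
```

The force stayed at zero down to a reported z of 104.8, and the picture puts the real fingertips about 45 mm above the reported TCP. The lateral position is confirmed by triangulating the screws. I'll keep descending in small steps, watching force and picture.

```bash
python3 -m crank '[[[0.004,0,0],[0,0,0],0.0],[[0.004,0,0],[0,0,0],0.0],[[0.004,0,0],[0,0,0],0.0],[[0.004,0,0],[0,0,0],0.0],[[0.004,0,0],[0,0,0],0.0],[[0.003,0,0],[0,0,0],0.0],[[0.002,0,0],[0,0,0],0.0],[[0,0,0],[0,0,0],0.0]]'
python3 - <<'E'
from h import *
o=st((516.4,10.5,111),-1)
S=cam("side");print(caps(S,(285,225,400,310)))
cv2.imwrite("pics/side10.png",cv2.resize(S["img"][200:310,270:390],None,fx=5.4,fy=5.4,interpolation=cv2.INTER_CUBIC))
E
```

```text
t: 9.35
ee_pos: [516.3, 10.4, 79.2]
orientation: [-2.12, 0.205, 2.121]
ft_force: [-0.6, -0.2, -0.4]
width: 0.5
t 9.35 p [516.3  10.4  79.2] heater [ -7.9 -64.3] F [-0.6 -0.2 -0.4] w 0.5 q [-0.    0.42  1.94  0.    0.78  1.76]
rot to goal (tool) [ 0.0003  0.0009 -0.0002]
shift in tool axes mm [-31.8  -0.1  -0. ] in goal axes [-31.8  -0.1  -0.1]
{'green': (array([315.42857143, 290.30357143]), array([311, 287,  10,   8,  56], dtype=int32))}
```

View pics/side10.png

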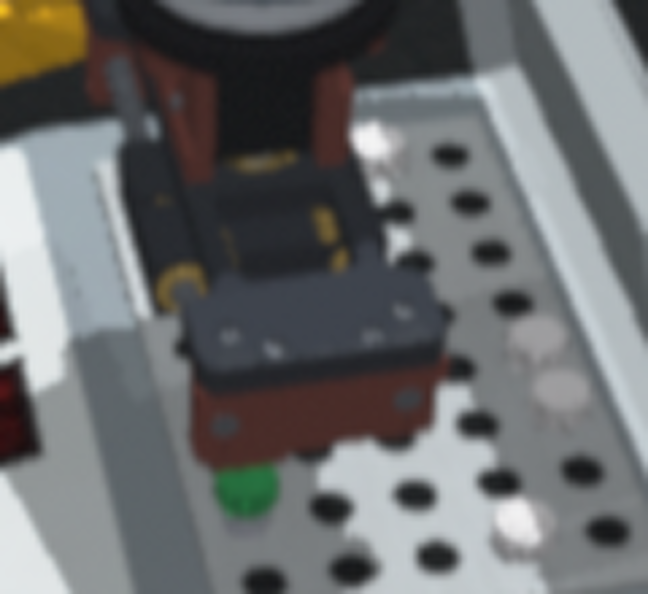

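Block's lower edge at (247,465) in the crop now just covers the cap's top, still no force. I go on at 1 mm per row.

```bash
python3 -m crank '[[[0.001,0,0],[0,0,0],0.0],[[0.001,0,0],[0,0,0],0.0],[[0.001,0,0],[0,0,0],0.0],[[0.001,0,0],[0,0,0],0.0],[[0.001,0,0],[0,0,0],0.0],[[0.001,0,0],[0,0,0],0.0],[[0.001,0,0],[0,0,0],0.0],[[0,0,0],[0,0,0],0.0]]'
python3 -m crank '[[[0.001,0,0],[0,0,0],0.0],[[0.001,0,0],[0,0,0],0.0],[[0.001,0,0],[0,0,0],0.0],[[0.001,0,0],[0,0,0],0.0],[[0,0,0],[0,0,0],0.0],[[0,0,0],[0,0,0],0.0],[[0,0,0],[0,0,0],0.0],[[0,0,0],[0,0,0],0.0]]'
python3 - <<'E'
from h import *
o=st((516.4,10.5,111),-1)
S=cam("side");print(caps(S,(285,225,400,310)))
cv2.imwrite("pics/side11.png",cv2.resize(S["img"][200:310,270:390],None,fx=5.4,fy=5.4,interpolation=cv2.INTER_CUBIC))
E
```

```text
t: 10.07
ee_pos: [516.5, 10.4, 72.6]
orientation: [-2.12, 0.204, 2.121]
ft_force: [-0.7, -0.5, 0.2]
width: 0.2
t: 10.73
ee_pos: [516.7, 10.4, 68.8]
orientation: [-2.121, 0.204, 2.12]
ft_force: [0.4, -0.7, 0.5]
width: 0.7
t 10.73 p [516.7  10.4  68.8] heater [ -7.6 -64.2] F [ 0.4 -0.7  0.5] w 0.7 q [-0.    0.44  1.94  0.    0.76  1.76]
rot to goal (tool) [ 0.0003 -0.0001  0.    ]
shift in tool axes mm [-42.2  -0.    0.3] in goal axes [-42.2  -0.    0.3]
{'green': (array([316.05555556, 293.        ]), array([312, 292,   8,   3,  18], dtype=int32))}
```

View pics/side11.png

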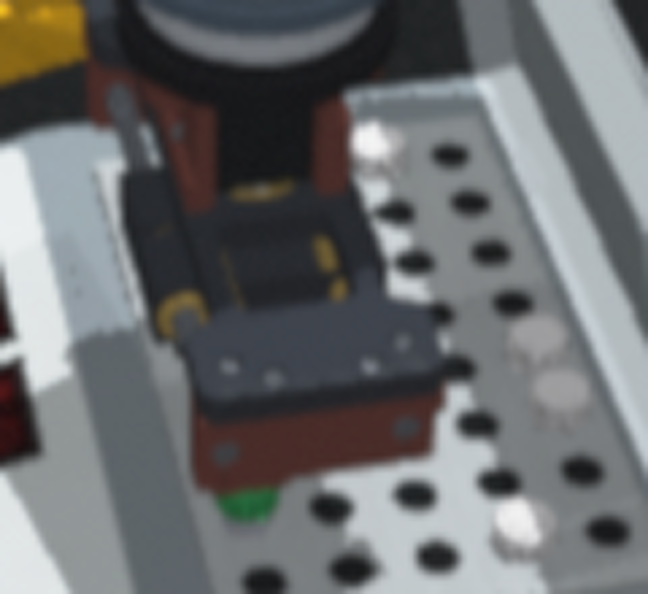

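```bash
python3 -m crank '[[[0.001,0,0],[0,0,0],0.0],[[0.001,0,0],[0,0,0],0.0],[[0.001,0,0],[0,0,0],0.0],[[0,0,0],[0,0,0],0.0],[[0,0,0],[0,0,0],0.0],[[0,0,0],[0,0,0],0.0],[[0,0,0],[0,0,0],0.0],[[0,0,0],[0,0,0],0.0]]'
python3 -m crank '[[[0.001,0,0],[0,0,0],0.0],[[0.001,0,0],[0,0,0],0.0],[[0.001,0,0],[0,0,0],0.0],[[0,0,0],[0,0,0],0.0],[[0,0,0],[0,0,0],0.0],[[0,0,0],[0,0,0],0.0],[[0,0,0],[0,0,0],0.0],[[0,0,0],[0,0,0],0.0]]'
python3 - <<'E'
from h import *
o=st((516.4,10.5,111),-1);print(o["moment"])
S=cam("side");print(caps(S,(285,225,400,310)))
cv2.imwrite("pics/side12.png",cv2.resize(S["img"][200:310,270:390],None,fx=5.4,fy=5.4,interpolation=cv2.INTER_CUBIC))
E
```

```text
t: 11.45
ee_pos: [516.6, 10.4, 65.7]
orientation: [-2.12, 0.204, 2.121]
ft_force: [0.7, 0.7, 0.6]
width: 0.4
t: 12.12
ee_pos: [516.6, 10.4, 62.7]
orientation: [-2.12, 0.204, 2.121]
ft_force: [0.0, -0.0, 0.5]
width: 0.1
t 12.12 p [516.6  10.4  62.7] heater [ -7.7 -64.3] F [ 0.  -0.   0.5] w 0.1 q [-0.    0.45  1.95  0.    0.74  1.76]
rot to goal (tool) [ 0.0003  0.0002 -0.    ]
shift in tool axes mm [-48.3  -0.1   0.2] in goal axes [-48.3  -0.1   0.2]
[ 0.01934638 -0.03063379 -0.02090639]
{'green': (array([315.70588235, 295.58823529]), array([312, 294,   8,   4,  17], dtype=int32))}
```

View pics/side12.png

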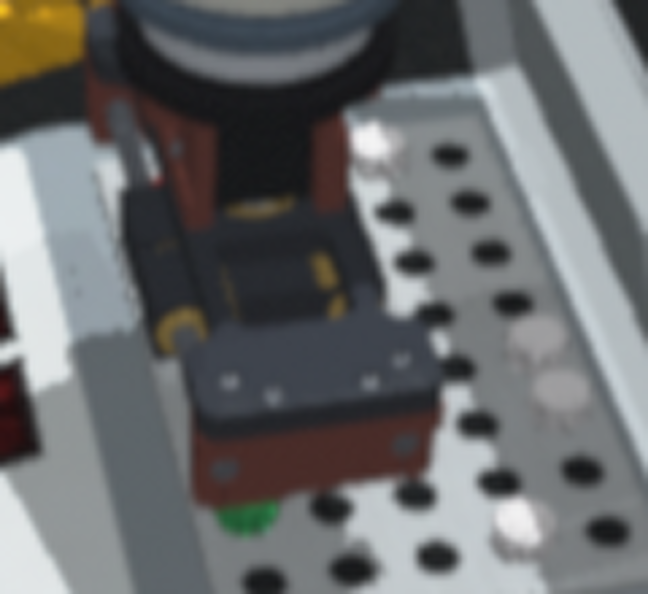

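The cap's visible bottom has moved down about 3 px (294 to 297), so contact is made; the tube is sliding with little force read at rest. I go on until the force rises.

```bash
python3 -m crank '[[[0.0005,0,0],[0,0,0],0.0],[[0.0005,0,0],[0,0,0],0.0],[[0.0005,0,0],[0,0,0],0.0],[[0.0005,0,0],[0,0,0],0.0],[[0.0005,0,0],[0,0,0],0.0],[[0.0005,0,0],[0,0,0],0.0],[[0.0005,0,0],[0,0,0],0.0],[[0.0005,0,0],[0,0,0],0.0]]'
python3 - <<'E'
from h import *
o=st();print(o["moment"],o["joint_torque"])
S=cam("side");print(caps(S,(285,225,400,310)))
cv2.imwrite("pics/side13.png",cv2.resize(S["img"][200:310,270:390],None,fx=5.4,fy=5.4,interpolation=cv2.INTER_CUBIC))
E
```

```text
t: 12.83
ee_pos: [516.7, 10.4, 60.3]
orientation: [-2.121, 0.204, 2.12]
ft_force: [-8.7, -0.6, 29.1]
width: 0.4
t 12.83 p [516.7  10.4  60.3] heater [ -7.5 -64.2] F [-8.7 -0.6 29.1] w 0.4 q [-0.    0.45  1.95 -0.    0.74  1.76]
rot to goal (tool) [-3.1412e+00 -0.0000e+00 -1.0000e-04]
[ 0.04589256  1.47836366 -0.01497257] [-4.57680726e-02 -3.49334192e+01 -1.72136682e+01  2.40277592e-02
 -2.64202908e+00 -2.46199983e-03]
{'green': (array([315.26666667, 296.6       ]), array([312, 296,   8,   3,  15], dtype=int32))}
```

View pics/side13.png

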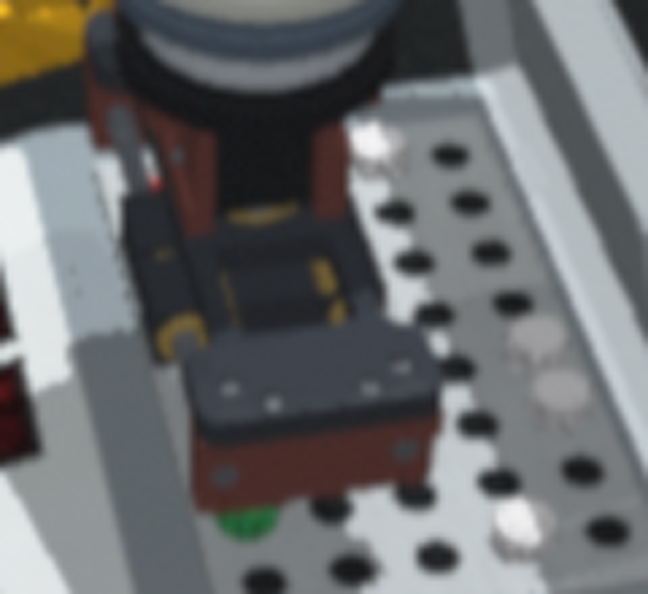

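The force rose to 29 N at a reported z of 60.3, which means a hard stop and the tube home. So the tip sits about 39 mm above the reported TCP. I back off straight up and look.

```bash
python3 -m crank '[[[-0.003,0,0],[0,0,0],0.0],[[-0.005,0,0],[0,0,0],0.0],[[-0.012,0,0],[0,0,0],0.0],[[-0.015,0,0],[0,0,0],0.0],[[-0.015,0,0],[0,0,0],0.0],[[-0.010,0,0],[0,0,0],0.0],[[0,-0.010,-0.003],[0,0,0],0.0],[[0,-0.015,-0.005],[0,0,0],0.0]]'
python3 - <<'E'
from h import *
o=st((558,82.4,110),-1)
S=cam("side");print(caps(S,(285,225,400,310)))
cv2.imwrite("pics/side14.png",cv2.resize(S["img"][200:310,270:390],None,fx=5.4,fy=5.4,interpolation=cv2.INTER_CUBIC))
print(proj(S,[(516.4,10.5,111),(516.4,10.5,99)]))
E
```

```text
t: 13.55
ee_pos: [529.5, 33.4, 119.1]
orientation: [-2.12, 0.206, 2.119]
ft_force: [0.5, 0.2, 0.2]
width: 0.3
t 13.55 p [529.5  33.4 119.1] heater [  0.6 -39.3] F [0.5 0.2 0.2] w 0.3 q [ 0.04  0.38  1.89 -0.    0.88  1.81]
rot to goal (tool) [-0.0013 -0.0008  0.0001]
shift in tool axes mm [  9.1 -53.6 -18.6] in goal axes [  9.1 -53.6 -18.6]
{'green': (array([315.13235294, 293.30882353]), array([311, 289,   9,  10,  68], dtype=int32)), 'yellow': (array([320.92, 257.68]), array([317, 256,   9,   4,  25], dtype=int32)), 'red': (array([299.66176471, 237.57352941]), array([295, 234,  10,   9,  68], dtype=int32))}
[[313.75773534 285.93500769]
 [313.63928676 291.04033356]]
```

View pics/side14.png

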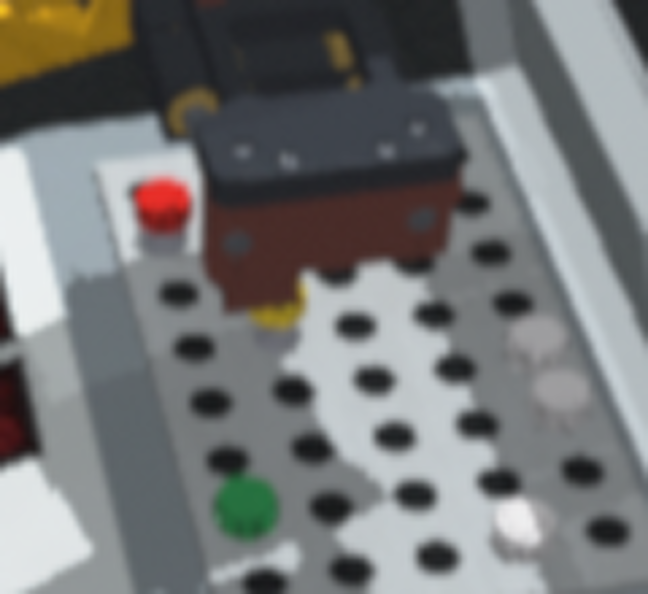

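Green centroid dropped 4.4 px (about 10 mm) to (315,293), with no gap under the cap, so it is home. Next is yellow.

```bash
python3 -m crank '[[[0,-0.015,-0.005],[-0.0013,0,0],0.0],[[0,-0.016,-0.006],[0,0,0],0.0],[[0,-0.013,-0.005],[0,0,0],0.0],[[0,-0.0085,-0.0025],[0,0,0],0.0],[[0.005,0,0],[0,0,0],0.0],[[0.012,0,0],[0,0,0],0.0],[[0.012,0,0],[0,0,0],0.0],[[0.006,0,0],[0,0,0],0.0]]'
python3 -m crank '[[[0.003,0,0],[0,0,0],0.0],[[0.002,0,0],[0,0,0],0.0],[[0,0,0],[0,0,0],0.0],[[0,0,0],[0,0,0],0.0],[[0,0,0],[0,0,0],0.0],[[0,0,0],[0,0,0],0.0],[[0,0,0],[0,0,0],0.0],[[0,0,0],[0,0,0],0.0]]'
python3 - <<'E'
from h import *
o=st((558,82.4,75),-1)
S=cam("side");print(caps(S,(285,225,400,310)))
E
```

```text
t: 14.27
ee_pos: [555.5, 80.8, 81.3]
orientation: [-2.118, 0.204, 2.125]
ft_force: [-0.0, 0.7, -0.5]
width: 0.3
t: 14.93
ee_pos: [557.6, 81.5, 79.1]
orientation: [-2.122, 0.203, 2.121]
ft_force: [-0.5, -0.4, 0.5]
width: 0.7
t 14.93 p [557.6  81.5  79.1] heater [19.  13.3] F [-0.5 -0.4  0.5] w 0.7 q [0.12 0.48 1.84 0.   0.83 1.89]
rot to goal (tool) [ 0.0016 -0.0005  0.0002]
shift in tool axes mm [ 4.1 -1.  -0.3] in goal axes [ 4.1 -1.  -0.3]
{'green': (array([315.21126761, 293.30985915]), array([311, 289,  10,   9,  71], dtype=int32)), 'yellow': (array([320.75      , 255.45588235]), array([316, 252,  10,   8,  68], dtype=int32)), 'red': (array([299.60869565, 237.55072464]), array([295, 234,  10,   9,  69], dtype=int32))}
```

```bash
python3 -m crank '[[[0.001,-0.001,0],[0.0015,0,0],0.0],[[0.0015,0,0],[0,0,0],0.0],[[0.0015,0,0],[0,0,0],0.0],[[0.0015,0,0],[0,0,0],0.0],[[0.0015,0,0],[0,0,0],0.0],[[0.0015,0,0],[0,0,0],0.0],[[0.0015,0,0],[0,0,0],0.0],[[0.001,0,0],[0,0,0],0.0]]'
python3 -m crank '[[[0.001,0,0],[0,0,0],0.0],[[0.001,0,0],[0,0,0],0.0],[[0.001,0,0],[0,0,0],0.0],[[0.001,0,0],[0,0,0],0.0],[[0.0005,0,0],[0,0,0],0.0],[[0.0005,0,0],[0,0,0],0.0],[[0,0,0],[0,0,0],0.0],[[0,0,0],[0,0,0],0.0]]'
python3 - <<'E'
from h import *
o=st((558,82.4,75),-1)
S=cam("side");print(caps(S,(285,225,400,310)))
E
```

```text
t: 15.65
ee_pos: [557.5, 82.4, 67.7]
orientation: [-2.12, 0.205, 2.12]
ft_force: [-1.1, 0.1, 3.0]
width: 0.4
t: 16.32
ee_pos: [557.5, 82.4, 62.6]
orientation: [-2.12, 0.205, 2.121]
ft_force: [-0.8, 0.5, 0.8]
width: 0.8
t 16.32 p [557.5  82.4  62.6] heater [18.7 14.3] F [-0.8  0.5  0.8] w 0.8 q [0.13 0.5  1.84 0.   0.79 1.89]
rot to goal (tool) [ 0.0002  0.0001 -0.    ]
shift in tool axes mm [-12.4  -0.1  -0.5] in goal axes [-12.4  -0.1  -0.5]
{'green': (array([315.20833333, 293.375     ]), array([311, 289,  10,  10,  72], dtype=int32)), 'yellow': (array([320.94871795, 260.84615385]), array([316, 259,  10,   5,  39], dtype=int32)), 'red': (array([299.62857143, 237.61428571]), array([295, 234,  10,   9,  70], dtype=int32))}
```

```bash
python3 -m crank '[[[0.0005,0,0],[0,0,0],0.0],[[0.0005,0,0],[0,0,0],0.0],[[0.0005,0,0],[0,0,0],0.0],[[0.0005,0,0],[0,0,0],0.0],[[0.0005,0,0],[0,0,0],0.0],[[0.0005,0,0],[0,0,0],0.0],[[0.0005,0,0],[0,0,0],0.0],[[0,0,0],[0,0,0],0.0]]'
```

```text
t: 17.03
ee_pos: [557.7, 82.4, 60.5]
orientation: [-2.121, 0.205, 2.12]
ft_force: [-4.7, -0.2, 15.8]
width: 0.3
```

```bash
python3 -m crank '[[[-0.003,0,0],[0,0,0],0.0],[[-0.005,0,0],[0,0,0],0.0],[[-0.012,0,0],[0,0,0],0.0],[[-0.015,0,0],[0,0,0],0.0],[[-0.010,0,0],[0,0,0],0.0],[[0,0,0],[0,0,0],0.0],[[0,0,0],[0,0,0],0.0],[[0,0,0],[0,0,0],0.0]]'
python3 - <<'E'
from h import *
o=st((541.6,139,104),-1)
S=cam("side");print(caps(S,(285,225,400,310)))
E
```

```text
t: 17.7
ee_pos: [557.3, 82.4, 104.1]
orientation: [-2.12, 0.205, 2.121]
ft_force: [-0.1, 0.6, 0.6]
width: 0.5
t 17.7 p [557.3  82.4 104.1] heater [18.6 14.2] F [-0.1  0.6  0.6] w 0.5 q [0.13 0.44 1.82 0.   0.88 1.89]
rot to goal (tool) [ 0.      0.0002 -0.0001]
shift in tool axes mm [  0.1 -52.6  26.3] in goal axes [  0.1 -52.6  26.3]
{'green': (array([315.21621622, 293.32432432]), array([311, 289,  10,  10,  74], dtype=int32)), 'yellow': (array([320.52325581, 259.1627907 ]), array([316, 254,  10,  11,  86], dtype=int32)), 'red': (array([299.63768116, 237.55072464]), array([295, 234,  10,   9,  69], dtype=int32))}
```

Yellow centroid moved from row 254.7 to 259.2 (about 10 mm), so it is home. Next is red.

```bash
python3 -m crank '[[[0,-0.010,0.005],[0,0,0],0.0],[[0,-0.016,0.008],[0,0,0],0.0],[[0,-0.016,0.008],[0,0,0],0.0],[[0,-0.0106,0.0053],[0,0,0],0.0],[[0,0,0],[0,0,0],0.0],[[0.010,0,0],[0,0,0],0.0],[[0.010,0,0],[0,0,0],0.0],[[0.005,0,0],[0,0,0],0.0]]'
python3 - <<'E'
from h import *
o=st((541.6,139,79),-1)
E
```

```text
t: 18.42
ee_pos: [540.9, 138.3, 77.4]
orientation: [-2.118, 0.206, 2.123]
ft_force: [0.6, 0.5, 0.1]
width: 0.4
t 18.42 p [540.9 138.3  77.4] heater [-8.3 66. ] F [0.6 0.5 0.1] w 0.4 q [ 0.23  0.48  1.85 -0.    0.82  1.99]
rot to goal (tool) [-0.0003  0.002  -0.001 ]
shift in tool axes mm [-1.6 -0.8 -0.5] in goal axes [-1.6 -0.8 -0.5]
```

```bash
python3 -m crank '[[[0.0005,-0.0006,0],[0,0,0],0.0],[[0.001,0,0],[0,0,0],0.0],[[0.0015,0,0],[0,0,0],0.0],[[0.0015,0,0],[0,0,0],0.0],[[0.0015,0,0],[0,0,0],0.0],[[0.0015,0,0],[0,0,0],0.0],[[0.0015,0,0],[0,0,0],0.0],[[0.001,0,0],[0,0,0],0.0]]'
python3 -c "
from h import *
st((541.6,139,79),-1)
S=cam('side');print(caps(S,(285,225,400,310)))"
```

```text
t: 19.08
ee_pos: [542.1, 139.6, 69.5]
orientation: [-2.121, 0.204, 2.12]
ft_force: [-0.9, -0.6, 2.4]
width: 0.4
t 19.08 p [542.1 139.6  69.5] heater [-7.3 67.5] F [-0.9 -0.6  2.4] w 0.4 q [ 0.23  0.49  1.85 -0.    0.8   1.99]
rot to goal (tool) [ 0.0002 -0.0003  0.0001]
shift in tool axes mm [-9.5  0.7  0.4] in goal axes [-9.5  0.7  0.4]
{'green': (array([315.        , 293.13888889]), array([311, 288,   9,  10,  72], dtype=int32)), 'yellow': (array([320.38554217, 258.89156627]), array([316, 253,  10,  12,  83], dtype=int32)), 'red': (array([300.08108108, 240.02702703]), array([296, 238,   9,   5,  37], dtype=int32))}
```

```bash
python3 -m crank '[[[0.001,0,0],[0,0,0],0.0],[[0.001,0,0],[0,0,0],0.0],[[0.001,0,0],[0,0,0],0.0],[[0.001,0,0],[0,0,0],0.0],[[0.001,0,0],[0,0,0],0.0],[[0.001,0,0],[0,0,0],0.0],[[0.0005,0,0],[0,0,0],0.0],[[0,0,0],[0,0,0],0.0]]'
python3 -m crank '[[[0.0005,0,0],[0,0,0],0.0],[[0.0005,0,0],[0,0,0],0.0],[[0.0005,0,0],[0,0,0],0.0],[[0.0005,0,0],[0,0,0],0.0],[[0.0005,0,0],[0,0,0],0.0],[[0.0005,0,0],[0,0,0],0.0],[[0.0005,0,0],[0,0,0],0.0],[[0,0,0],[0,0,0],0.0]]'
```

```text
t: 19.8
ee_pos: [542.1, 139.7, 62.6]
orientation: [-2.121, 0.205, 2.12]
ft_force: [0.8, -0.7, 0.9]
width: 0.3
t: 20.47
ee_pos: [542.2, 139.7, 60.5]
orientation: [-2.121, 0.204, 2.12]
ft_force: [-2.3, -2.2, 16.0]
width: 0.5
```

Red also stopped at 16 N at the same depth as the others. I raise and check all three.

```bash
python3 -m crank '[[[-0.003,0,0],[0,0,0],0.0],[[-0.006,0,0],[0,0,0],0.0],[[-0.015,0,0],[0,0,0],0.0],[[-0.025,0,0],[0,0,0],0.0],[[-0.030,0,0],[0,0,0],0.0],[[-0.030,0,0],[0,0,0],0.0],[[-0.030,0,0],[0,0,0],0.0],[[-0.030,0,0],[0,0,0],0.0]]'
python3 -m crank '[[[-0.020,0,0],[0,0,0],0.0],[[0,0.012,0.006],[0,0,0],0.0],[[0,0.015,0],[0,0,0],0.0],[[0,0.015,0],[0,0,0],0.0],[[0,0.015,0],[0,0,0],0.0],[[0,0.010,0],[0,0,0],0.0],[[0,0,0],[0,0,0],0.0],[[0,0,0],[0,0,0],0.0]]'
python3 - <<'E'
from h import *
w=toW(145,0); o=st((*w,245),-1)
S=cam('side');print(caps(S,(285,225,400,310)))
cv2.imwrite("pics/side15.png",S["img"])
for n,p in(("g",(516.3,10.5)),("y",(558,82.4)),("r",(541.6,139))): print(n,proj(S,[(*p,111),(*p,99)]))
E
```

```text
t: 21.13
ee_pos: [541.2, 139.7, 229.5]
orientation: [-2.119, 0.205, 2.122]
ft_force: [0.1, -0.6, 0.3]
width: 0.7
t: 21.8
ee_pos: [522.7, 74.7, 247.7]
orientation: [-2.118, 0.206, 2.121]
ft_force: [-0.4, -0.5, 0.3]
width: 0.6
t 21.8 p [522.7  74.7 247.7] heater [-14.   0.] F [-0.4 -0.5  0.3] w 0.6 q [0.12 0.21 1.78 0.   1.15 1.88]
rot to goal (tool) [-0.0011  0.0011 -0.    ]
shift in tool axes mm [   2.5   -0.2 -159. ] in goal axes [   2.7    0.  -159. ]
{'green': (array([315.02985075, 293.43283582]), array([311, 289,   9,  10,  67], dtype=int32)), 'yellow': (array([320.36585366, 258.70731707]), array([316, 253,  10,  11,  82], dtype=int32)), 'red': (array([299.65714286, 241.61428571]), array([296, 237,   9,  10,  70], dtype=int32))}
g [[313.70143235 285.95176639]
 [313.58346937 291.05711626]]
y [[319.3724577  252.02582878]
 [319.21601495 257.08504026]]
r [[298.42241599 234.81605113]
 [298.4343295  239.8407438 ]]
```

View pics/side15.png

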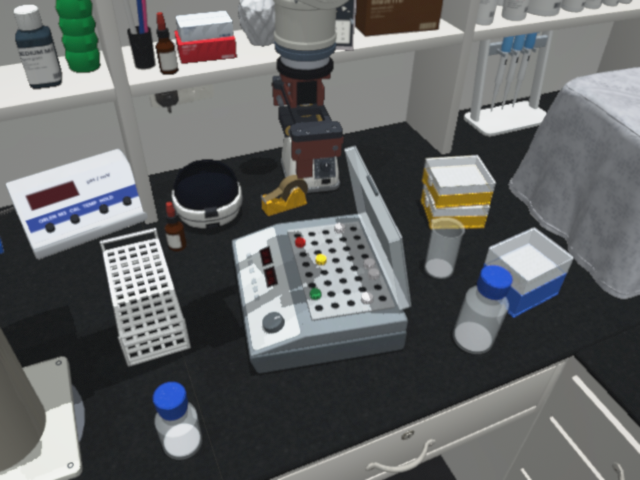

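All three caps have dropped 4.0–4.4 px, to rows 293.4, 258.9 and 241.6. The lid is untouched and the tip is above its edge, so I go over the lid to behind it.

```bash
python3 -m crank '[[[-0.005,0,-0.010],[0,0,0],0.0],[[0,0,-0.022],[0,0,0],0.0],[[0,0,-0.025],[0,0,0],0.0],[[0,0,-0.025],[0,0,0],0.0],[[0,0,-0.025],[0,0,0],0.0],[[0,0,-0.025],[0,0,0],0.0],[[0,0,-0.020],[0,0,0],0.0],[[0,0,-0.010],[0,0,0],0.0]]'
python3 - <<'E'
from h import *
w=toW(145,0); o=st((*w,188),-1)
S=cam('side');T=cam('top')
cv2.imwrite("pics/side16.png",cv2.resize(S["img"][80:330,230:480],None,fx=2.4,fy=2.4));cv2.imwrite("pics/top16.png",cv2.resize(T["img"][100:340,250:500],None,fx=2.5,fy=2.5))
E
```

```text
t: 22.52
ee_pos: [685.0, 44.1, 252.9]
orientation: [-2.121, 0.204, 2.12]
ft_force: [-0.4, -0.4, -0.3]
width: 0.5
t 22.52 p [685.   44.1 252.9] heater [151.2   1.1] F [-0.4 -0.4 -0.3] w 0.5 q [ 0.05  0.45  1.42 -0.    1.27  1.81]
rot to goal (tool) [ 0.0004 -0.0009  0.0002]
shift in tool axes mm [64.9  1.1  6.3] in goal axes [64.9  1.1  6.2]
```

View pics/side16.png

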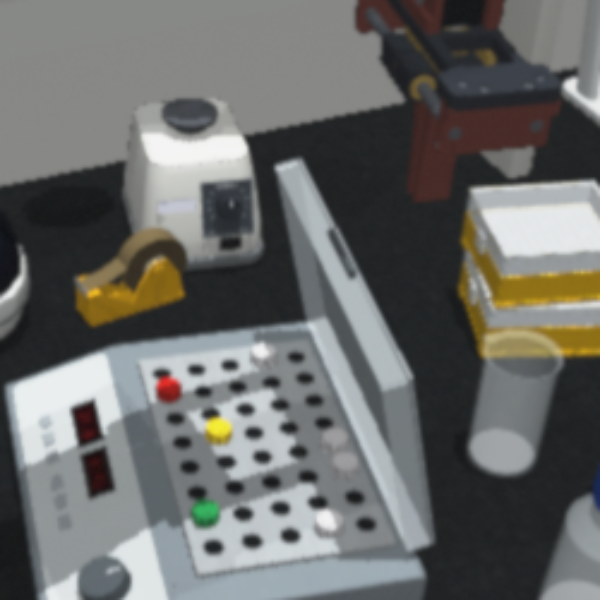

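View pics/top16.png

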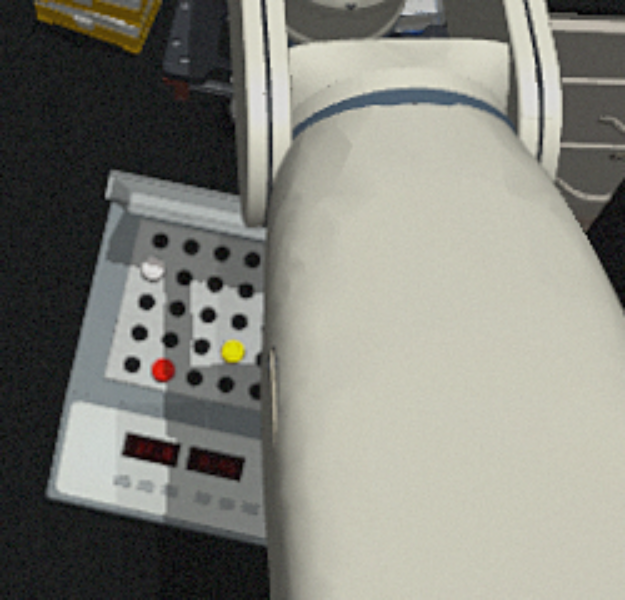

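Side view: the finger is clear behind the lid, with its tip at crop (430,195). The lid edge runs from (285,165) to (410,380), and the beaker at (515,400) is well away. I lower to about 22 mm below the edge.

```bash
python3 -m crank '[[[0.008,0.001,0],[0,0,0],0.0],[[0.012,0,0],[0,0,0],0.0],[[0.012,0,0],[0,0,0],0.0],[[0.012,0,0],[0,0,0],0.0],[[0.012,0,0],[0,0,0],0.0],[[0.008,0,0],[0,0,0],0.0],[[0.003,0,0],[0,0,0],0.0],[[0,0,0],[0,0,0],0.0]]'
python3 - <<'E'
from h import *
o=st((*toW(120,0),186),-1)
S=cam('side')
c=cv2.resize(S["img"][80:330,230:480],None,fx=2.4,fy=2.4)
p=np.array(o["ee_pos"]);p[2]+=39;u=proj(S,[p])[0];cv2.circle(c,tuple(int(v) for v in (u-[230,80])*2.4),3,(255,0,255),-1)
cv2.imwrite("pics/side17.png",c)
E
```

```text
t: 23.28
ee_pos: [681.4, 43.1, 184.9]
orientation: [-2.118, 0.205, 2.123]
ft_force: [-0.0, -0.5, 0.7]
width: 0.7
t 23.28 p [681.4  43.1 184.9] heater [147.8  -0.7] F [-0.  -0.5  0.7] w 0.7 q [0.05 0.51 1.49 0.   1.14 1.81]
rot to goal (tool) [ 0.0001  0.002  -0.0004]
shift in tool axes mm [-1.  -0.7 27.8] in goal axes [-1.1 -0.7 27.8]
```

View pics/side17.png

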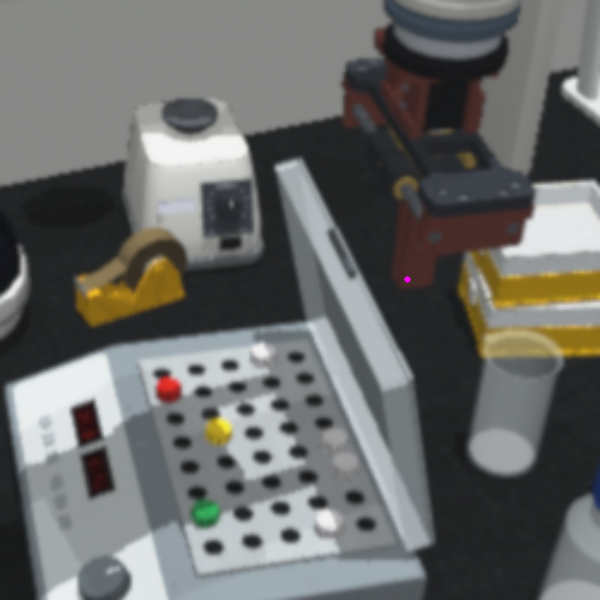

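Run:
```python
import numpy as np
q=np.linspace(1.42,-0.02,41); r=140
X=124-r*np.cos(q)+13*np.sin(q)+10; Z=90+r*np.sin(q)+13*np.cos(q)-39
print("start",X[0],Z[0])
for i in range(40): print(i, round(q[i+1],2),"dx %.1f dz %.1f"%(-(Z[i+1]-Z[i]),-(X[i+1]-X[i])),"X %.1f Z %.1f"%(X[i+1],Z[i+1]))
```

```text
start 125.82090712943634 191.36417790809267
0 1.38 dx 0.4 dz 5.0 X 120.8 Z 191.0
1 1.35 dx 0.6 dz 5.0 X 115.7 Z 190.4
2 1.31 dx 0.7 dz 5.0 X 110.7 Z 189.7
3 1.28 dx 0.9 dz 5.0 X 105.8 Z 188.7
4 1.24 dx 1.1 dz 4.9 X 100.8 Z 187.6
5 1.2 dx 1.3 dz 4.9 X 95.9 Z 186.3
6 1.17 dx 1.5 dz 4.8 X 91.1 Z 184.9
7 1.13 dx 1.6 dz 4.8 X 86.3 Z 183.3
8 1.1 dx 1.8 dz 4.7 X 81.6 Z 181.5
9 1.06 dx 2.0 dz 4.7 X 76.9 Z 179.5
10 1.02 dx 2.1 dz 4.6 X 72.3 Z 177.3
11 0.99 dx 2.3 dz 4.5 X 67.8 Z 175.0
12 0.95 dx 2.5 dz 4.4 X 63.4 Z 172.6
13 0.92 dx 2.6 dz 4.3 X 59.1 Z 170.0
14 0.88 dx 2.8 dz 4.2 X 54.8 Z 167.2
15 0.84 dx 2.9 dz 4.1 X 50.7 Z 164.3
16 0.81 dx 3.1 dz 4.0 X 46.7 Z 161.2
17 0.77 dx 3.2 dz 3.9 X 42.8 Z 158.0
18 0.74 dx 3.4 dz 3.8 X 39.0 Z 154.6
19 0.7 dx 3.5 dz 3.7 X 35.3 Z 151.1
20 0.66 dx 3.6 dz 3.5 X 31.8 Z 147.5
21 0.63 dx 3.7 dz 3.4 X 28.3 Z 143.8
22 0.59 dx 3.9 dz 3.3 X 25.1 Z 139.9
23 0.56 dx 4.0 dz 3.1 X 21.9 Z 135.9
24 0.52 dx 4.1 dz 3.0 X 19.0 Z 131.8
25 0.48 dx 4.2 dz 2.8 X 16.1 Z 127.7
26 0.45 dx 4.3 dz 2.7 X 13.4 Z 123.4
27 0.41 dx 4.4 dz 2.5 X 10.9 Z 119.0
28 0.38 dx 4.5 dz 2.4 X 8.6 Z 114.5
29 0.34 dx 4.6 dz 2.2 X 6.3 Z 109.9
30 0.3 dx 4.6 dz 2.0 X 4.3 Z 105.3
31 0.27 dx 4.7 dz 1.9 X 2.4 Z 100.6
32 0.23 dx 4.8 dz 1.7 X 0.7 Z 95.8
33 0.2 dx 4.8 dz 1.5 X -0.8 Z 91.0
34 0.16 dx 4.9 dz 1.4 X -2.1 Z 86.1
35 0.12 dx 4.9 dz 1.2 X -3.3 Z 81.2
36 0.09 dx 5.0 dz 1.0 X -4.3 Z 76.3
37 0.05 dx 5.0 dz 0.8 X -5.1 Z 71.3
38 0.02 dx 5.0 dz 0.6 X -5.8 Z 66.2
39 -0.02 dx 5.0 dz 0.5 X -6.2 Z 61.2
```

```bash
python3 -m crank '[[[-0.005,-0.0005,0.006],[0,0,0],0.0],[[0,0,0.008],[0,0,0],0.0],[[0,0,0.006],[0,0,0],0.0],[[0,0,0.005],[0,0,0],0.0],[[0.0006,0,0.005],[0,0,0],0.0],[[0.0007,0,0.005],[0,0,0],0.0],[[0.0009,0,0.005],[0,0,0],0.0],[[0,0,0],[0,0,0],0.0]]'
python3 - <<'E'
from h import *
o=st((*toW(105.8,0),188.7),-1)
S=cam('side')
c=cv2.resize(S["img"][80:330,230:480],None,fx=2.4,fy=2.4)
cv2.imwrite("pics/side18.png",c)
E
```

```text
t: 24.0
ee_pos: [642.0, 51.5, 189.1]
orientation: [-2.12, 0.204, 2.121]
ft_force: [-0.5, -0.1, -0.5]
width: 0.7
t 24.0 p [642.   51.5 189.1] heater [107.6   0. ] F [-0.5 -0.1 -0.5] w 0.7 q [0.06 0.45 1.58 0.   1.11 1.82]
rot to goal (tool) [0.0003 0.0003 0.    ]
shift in tool axes mm [0.4 0.  1.8] in goal axes [0.4 0.  1.8]
```

View pics/side18.png

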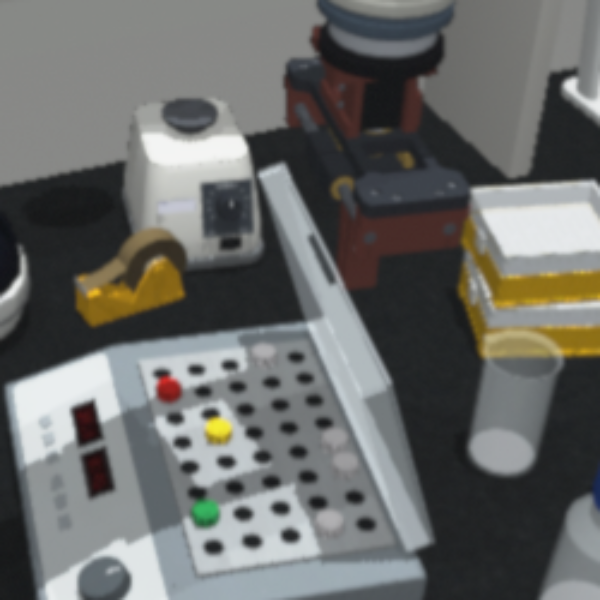

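The lid's edge has moved from (285,165) to (268,172), so the push works. I continue along the arc.

```bash
python3 -m crank '[[[0.001,0,0.007],[0,0,0],0.0],[[0.0013,0,0.005],[0,0,0],0.0],[[0.0015,0,0.005],[0,0,0],0.0],[[0.0016,0,0.005],[0,0,0],0.0],[[0.0018,0,0.0047],[0,0,0],0.0],[[0.002,0,0.0047],[0,0,0],0.0],[[0.0021,0,0.0046],[0,0,0],0.0],[[0.0023,0,0.0045],[0,0,0],0.0]]'
python3 -c "
from h import *
st((*toW(67.8,0),175),-1)"
```

```text
t: 24.72
ee_pos: [602.7, 59.1, 175.3]
orientation: [-2.121, 0.205, 2.12]
ft_force: [1.8, 0.2, -0.1]
width: 0.3
t 24.72 p [602.7  59.1 175.3] heater [67.6 -0. ] F [ 1.8  0.2 -0.1] w 0.3 q [0.08 0.41 1.68 0.   1.05 1.84]
rot to goal (tool) [ 0.0001 -0.0001  0.    ]
shift in tool axes mm [ 0.3 -0.  -0.2] in goal axes [ 0.3 -0.  -0.2]
```

```bash
python3 -m crank '[[[0.0025,0,0.0044],[0,0,0],0.0],[[0.0026,0,0.0043],[0,0,0],0.0],[[0.0028,0,0.0042],[0,0,0],0.0],[[0.0029,0,0.0041],[0,0,0],0.0],[[0.0031,0,0.004],[0,0,0],0.0],[[0.0032,0,0.0039],[0,0,0],0.0],[[0.0034,0,0.0038],[0,0,0],0.0],[[0.0035,0,0.0037],[0,0,0],0.0]]'
python3 - <<'E'
from h import *
o=st((*toW(35.3,0),151.1),-1)
S=cam('side')
c=cv2.resize(S["img"][80:330,230:480],None,fx=2.4,fy=2.4)
cv2.imwrite("pics/side19.png",c)
E
```

```text
t: 25.38
ee_pos: [571.0, 65.2, 151.2]
orientation: [-2.12, 0.205, 2.12]
ft_force: [1.3, 0.4, 0.7]
width: 0.6
t 25.38 p [571.   65.2 151.2] heater [35.2 -0. ] F [1.3 0.4 0.7] w 0.6 q [0.09 0.39 1.77 0.   0.98 1.86]
rot to goal (tool) [0.0001 0.     0.    ]
shift in tool axes mm [ 0.1 -0.  -0.1] in goal axes [ 0.1 -0.  -0.1]
```

View pics/side19.png

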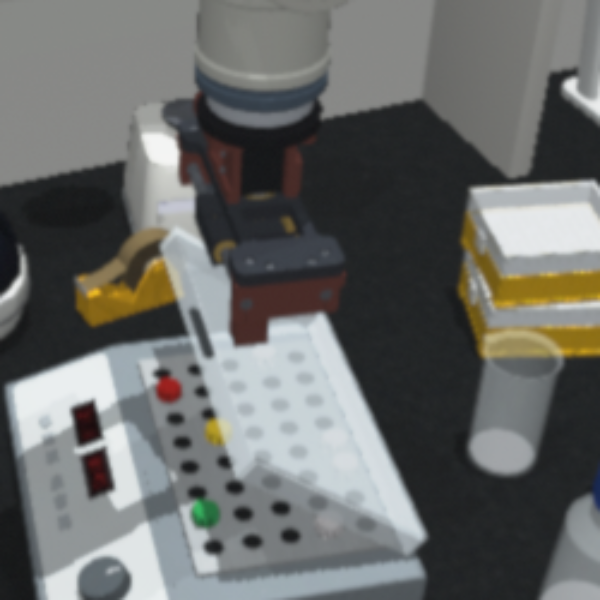

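The lid follows at roughly 40° with the finger on its outer face. I continue the arc.

```bash
python3 -m crank '[[[0.0036,0,0.0035],[0,0,0],0.0],[[0.0037,0,0.0034],[0,0,0],0.0],[[0.0039,0,0.0033],[0,0,0],0.0],[[0.004,0,0.0031],[0,0,0],0.0],[[0.0041,0,0.003],[0,0,0],0.0],[[0.0042,0,0.0028],[0,0,0],0.0],[[0.0043,0,0.0027],[0,0,0],0.0],[[0.0044,0,0.0025],[0,0,0],0.0]]'
python3 -c "
from h import *
st((*toW(10.9,0),119),-1)"
```

```text
t: 26.1
ee_pos: [547.2, 69.9, 118.8]
orientation: [-2.12, 0.205, 2.12]
ft_force: [1.1, -0.4, 0.6]
width: 0.8
t 26.1 p [547.2  69.9 118.8] heater [11. -0.] F [ 1.1 -0.4  0.6] w 0.8 q [0.11 0.4  1.84 0.   0.9  1.87]
rot to goal (tool) [ 0.0001 -0.      0.    ]
shift in tool axes mm [-0.2 -0.   0.1] in goal axes [-0.2 -0.   0.1]
```

```bash
python3 -m crank '[[[0.0045,0,0.0024],[0,0,0],0.0],[[0.0046,0,0.0022],[0,0,0],0.0],[[0.0046,0,0.002],[0,0,0],0.0],[[0.0047,0,0.0019],[0,0,0],0.0],[[0.0048,0,0.0017],[0,0,0],0.0],[[0.0048,0,0.0015],[0,0,0],0.0],[[0.0049,0,0.0014],[0,0,0],0.0],[[0.0049,0,0.0012],[0,0,0],0.0]]'
python3 - <<'E'
from h import *
o=st((*toW(-3.3,0),81.2),-1)
S=cam('side')
c=cv2.resize(S["img"][80:330,230:480],None,fx=2.4,fy=2.4)
cv2.imwrite("pics/side20.png",c)
E
```

```text
t: 26.77
ee_pos: [533.3, 72.6, 81.0]
orientation: [-2.12, 0.205, 2.12]
ft_force: [0.2, 1.0, 0.5]
width: 0.9
t 26.77 p [533.3  72.6  81. ] heater [-3.1 -0. ] F [0.2 1.  0.5] w 0.9 q [0.11 0.45 1.89 0.   0.8  1.88]
rot to goal (tool) [0.     0.0001 0.    ]
shift in tool axes mm [-0.2 -0.   0.2] in goal axes [-0.2 -0.   0.2]
```

View pics/side20.png

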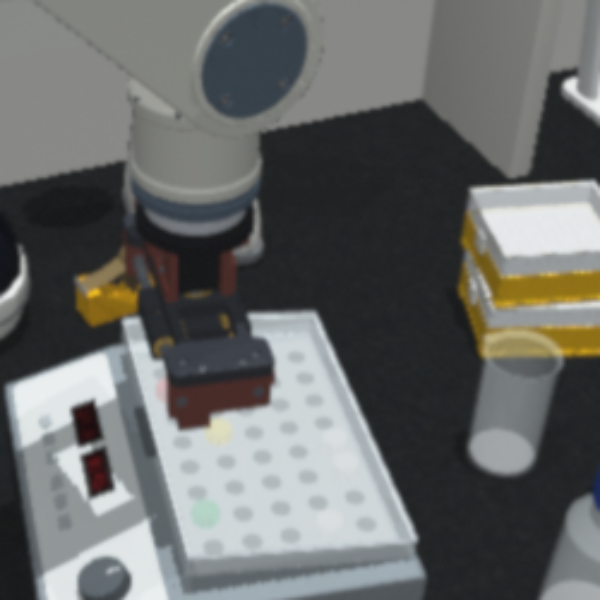

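Lid nearly shut. I finish gently.

```bash
python3 -m crank '[[[0.003,0,0.0006],[0,0,0],0.0],[[0.003,0,0.0006],[0,0,0],0.0],[[0.003,0,0.0005],[0,0,0],0.0],[[0.0025,0,0.0004],[0,0,0],0.0],[[0.002,0,0.0003],[0,0,0],0.0],[[0.001,0,0.0001],[0,0,0],0.0],[[0.0005,0,0],[0,0,0],0.0],[[0.0005,0,0],[0,0,0],0.0]]'
python3 -m crank '[[[0.0005,0,0],[0,0,0],0.0],[[0.0005,0,0],[0,0,0],0.0],[[0.0005,0,0],[0,0,0],0.0],[[0,0,0],[0,0,0],0.0],[[0,0,0],[0,0,0],0.0],[[0,0,0],[0,0,0],0.0],[[0,0,0],[0,0,0],0.0],[[0,0,0],[0,0,0],0.0]]'
```

```text
t: 27.48
ee_pos: [531.0, 73.0, 65.9]
orientation: [-2.12, 0.205, 2.12]
ft_force: [-0.7, 0.2, 0.9]
width: 0.0
t: 28.15
ee_pos: [531.1, 73.0, 65.6]
orientation: [-2.121, 0.205, 2.12]
ft_force: [-4.3, -0.6, 12.2]
width: 0.2
```

```bash
python3 -m crank '[[[0.0004,0,0],[0,0,0],0.0],[[0.0004,0,0],[0,0,0],0.0],[[0.0004,0,0],[0,0,0],0.0],[[0,0,0],[0,0,0],0.0],[[0,0,0],[0,0,0],0.0],[[0,0,0],[0,0,0],0.0],[[0,0,0],[0,0,0],0.0],[[0,0,0],[0,0,0],0.0]]'
```

```text
t: 28.82
ee_pos: [531.2, 73.1, 65.4]
orientation: [-2.121, 0.204, 2.12]
ft_force: [-8.1, -1.2, 22.2]
width: 0.7
```

Stiff stop: 22 N at 65.4. I retract straight up, then back and to the right.

```bash
python3 -m crank '[[[-0.002,0,0],[0,0,0],0.0],[[-0.006,0,0],[0,0,0],0.0],[[-0.015,0,0],[0,0,0],0.0],[[-0.025,0,0],[0,0,0],0.0],[[-0.030,0,0],[0,0,0],0.0],[[-0.030,0,0],[0,0,0],0.0],[[-0.030,0,0],[0,0,0],0.0],[[-0.030,0,0],[0,0,0],0.0]]'
python3 -m crank '[[[-0.015,0.010,0.003],[0,0,0],0.0],[[-0.010,0.025,0.008],[0,0,0],0.0],[[0,0.036,0.011],[0,0,0],0.0],[[0,0.036,0.011],[0,0,0],0.0],[[0,0.036,0.011],[0,0,0],0.0],[[0,0.036,0.011],[0,0,0],0.0],[[0,0.036,0.011],[0,0,0],0.0],[[0,0.036,0.011],[0,0,0],0.0]]'
python3 -m crank '[[[0,0.036,0.011],[0,0,0],0.0],[[0,0.036,0.011],[0,0,0],0.0],[[0,0.036,0.011],[0,0,0],0.0],[[0,0.036,0.011],[0,0,0],0.0],[[0,0.030,0.010],[0,0,0],0.0],[[0,0.020,0.007],[0,0,0],0.0],[[0,0.010,0.003],[0,0,0],0.0],[[0,0,0],[0,0,0],0.0]]'
python3 - <<'E'
from h import *
o=st()
S=cam('side');T=cam('top')
cv2.imwrite("pics/side21.png",S["img"]);cv2.imwrite("pics/top21.png",T["img"])
cv2.imwrite("pics/side21c.png",cv2.resize(S["img"][180:380,220:420],None,fx=3,fy=3,interpolation=cv2.INTER_CUBIC))
E
```

```text
t: 29.48
ee_pos: [530.8, 73.0, 233.0]
orientation: [-2.121, 0.204, 2.12]
ft_force: [0.2, 0.5, 0.0]
width: 0.4
t: 30.15
ee_pos: [406.4, -159.9, 256.7]
orientation: [-2.122, 0.204, 2.12]
ft_force: [0.8, 0.5, 0.1]
width: 0.3
t: 30.82
ee_pos: [304.9, -348.0, 256.4]
orientation: [-2.119, 0.208, 2.119]
ft_force: [0.2, 0.9, -0.4]
width: 0.5
t 30.82 p [ 304.9 -348.   256.4] heater [-146.9 -456.5] F [ 0.2  0.9 -0.4] w 0.5 q [-0.88  0.09  1.9  -0.    1.15  0.89]
rot to goal (tool) [ 3.139e+00 -5.000e-04  3.000e-04]
```

View pics/side21c.png

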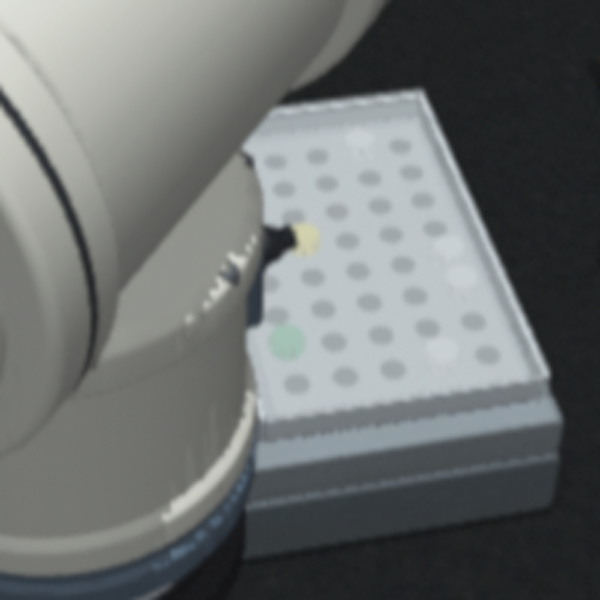

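View pics/top21.png

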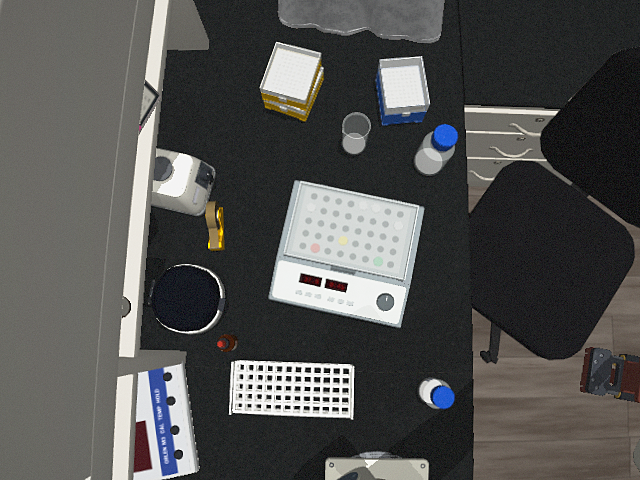

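View pics/side21.png

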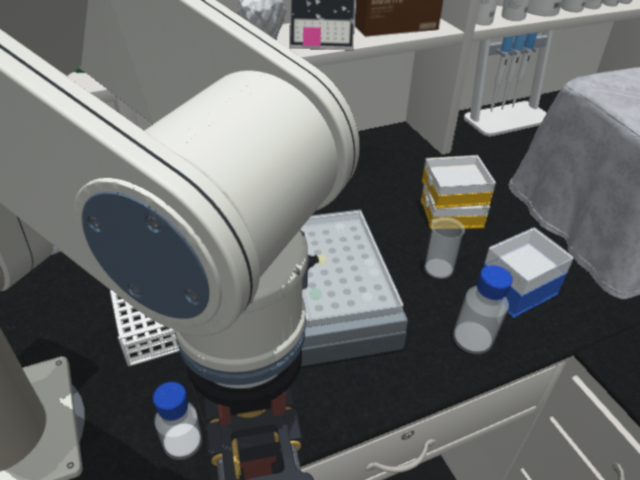

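The top view shows the lid flat over the wells and bystanders in place. The arm blocks the side view, so I move further right to check the lid there.

```bash
python3 -m crank '[[[0,0.010,0],[0,0,0],0.0],[[0,0.025,0],[0,0,0],0.0],[[0,0.033,0],[0,0,0],0.0],[[0,0.035,0],[0,0,0],0.0],[[0,0.035,0],[0,0,0],0.0],[[0,0.033,0],[0,0,0],0.0],[[0,0.025,0],[0,0,0],0.0],[[0,0.010,0],[0,0,0],0.0]]'
python3 - <<'E'
from h import *
o=st()
S=cam('side');T=cam('top')
def ov(d,b,f,n):
    x0,y0,x1,y1=b;c=cv2.resize(d["img"][y0:y1,x0:x1],None,fx=f,fy=f,interpolation=cv2.INTER_CUBIC)
    for q,col in((0,(0,0,255)),(0.05,(255,0,0))):
        X=124-158*np.cos(q)+13*np.sin(q);Z=90+158*np.sin(q)+13*np.cos(q)
        for y in(-126,-63,0,63,126):
            u=proj(d,[(*toW(X,y),Z)])[0];print(q,y,u.round(1));cv2.circle(c,tuple(int(v) for v in(u-[x0,y0])*f),2,col,-1)
    cv2.imwrite(n,c)
ov(S,(220,180,420,380),3,"pics/side22.png");ov(T,(260,170,440,330),4,"pics/top22.png")
E
```

```text
t: 31.58
ee_pos: [266.4, -551.4, 255.9]
orientation: [-2.121, 0.205, 2.121]
ft_force: [-0.7, 0.4, 0.0]
width: 0.1
t 31.58 p [ 266.4 -551.4  255.9] heater [-145.7 -663.5] F [-0.7  0.4  0. ] w 0.1 q [-1.14  0.33  1.59 -0.    1.22  0.62]
rot to goal (tool) [-3.1413e+00  1.4000e-03 -3.0000e-04]
0 -126 [305.7 319.9]
0 -63 [297.9 291.1]
0 0 [290.9 265. ]
0 63 [284.5 241.4]
0 126 [278.7 219.8]
0.05 -126 [306.2 316.5]
0.05 -63 [298.4 287.7]
0.05 0 [291.3 261.6]
0.05 63 [284.9 238. ]
0.05 126 [279.  216.4]
0 -126 [405.9 279.1]
0 -63 [375.2 272.6]
0 0 [344.5 266.1]
0 63 [314.  259.6]
0 126 [283.6 253.1]
0.05 -126 [406.6 278.3]
0.05 -63 [375.7 271.8]
0.05 0 [344.8 265.2]
0.05 63 [314.  258.6]
0.05 126 [283.4 252.1]
```

View pics/side22.png

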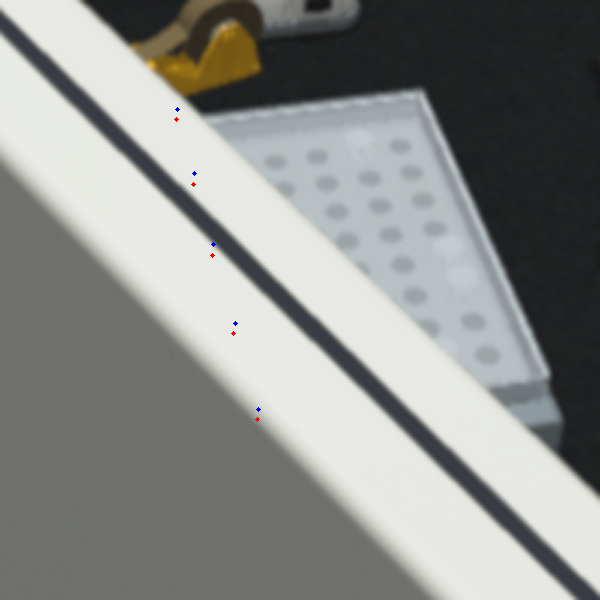

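View pics/top22.png

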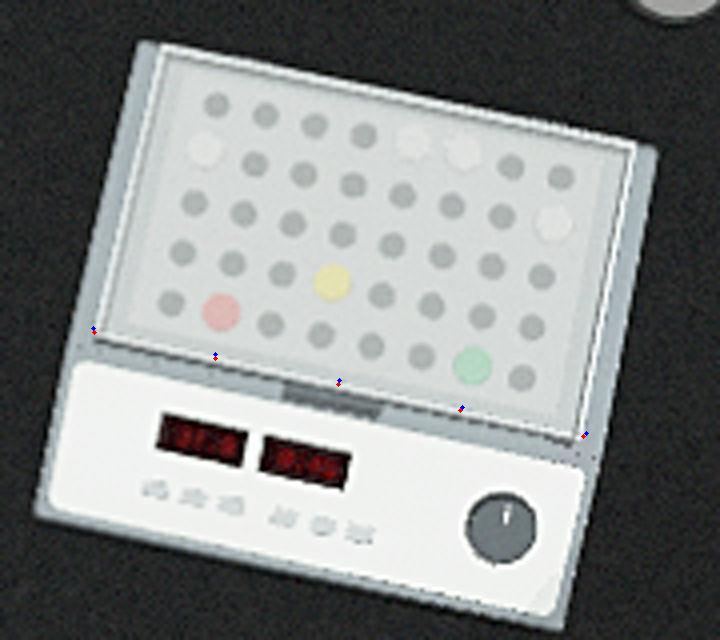

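```bash
python3 -m crank '[[[0,0.006,0.006],[-0.06,0,0],0.0],[[0.005,0.008,0.008],[-0.06,0,0],0.0],[[0.010,0.009,0.009],[-0.06,0,0],0.0],[[0.015,0.009,0.008],[-0.06,0,0],0.0],[[0.015,0.009,0.008],[-0.06,0,0],0.0],[[0.015,0.009,0.008],[-0.06,0,0],0.0],[[0.010,0.008,0.006],[-0.06,0,0],0.0],[[0,0,0],[0,0,0],0.0]]'
python3 - <<'E'
from h import *
o=st()
S=cam('side')
d=S;x0,y0,x1,y1=220,180,420,380;f=3
c=cv2.resize(d["img"][y0:y1,x0:x1],None,fx=f,fy=f,interpolation=cv2.INTER_CUBIC)
for q,col in((0,(0,0,255)),(0.05,(255,0,0))):
    X=124-158*np.cos(q)+13*np.sin(q);Z=90+158*np.sin(q)+13*np.cos(q)
    for y in(-126,-63,0,63,126):
        u=proj(d,[(*toW(X,y),Z)])[0];cv2.circle(c,tuple(int(v) for v in(u-[x0,y0])*f),2,col,-1)
cv2.imwrite("pics/side23.png",c)
E
```

```text
t: 32.35
ee_pos: [213.2, -603.8, 184.1]
orientation: [2.1, 0.247, -2.102]
ft_force: [0.3, 0.7, 0.0]
width: 0.9
t 32.35 p [ 213.2 -603.8  184.1] heater [-188.  -725.1] F [0.3 0.7 0. ] w 0.9 q [-1.25  0.45  1.59 -0.    1.11  0.09]
rot to goal (tool) [-2.7188e+00 -5.3000e-03  1.7000e-03]
```

View pics/side23.png

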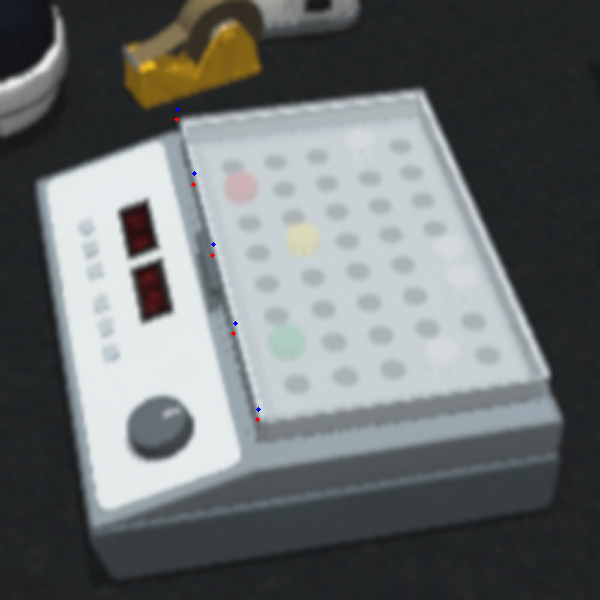

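The lid's near front corner (260,419) and far front corner (182,122) match the shut prediction (red dots), and its rim is parallel to the block. One last bystander check, then I hand in.

Run:
```python
from h import *
from workcell import workorder
T=cam('top');S=cam('side')
for n,d in(("top",T),("side",S)):
    m=(cv2.absdiff(d["img"],cv2.imread(f"pics/{n}0.png")).max(2)>50).astype(np.uint8)
    k,_,s,_c=cv2.connectedComponentsWithStats(m); print(n,[tuple(r) for r in s[1:] if r[4]>25])
workorder.close_job()
```

```text
top [(np.int32(292), np.int32(168), np.int32(140), np.int32(89), np.int32(4151)), (np.int32(306), np.int32(218), np.int32(6), np.int32(6), np.int32(31)), (np.int32(318), np.int32(220), np.int32(6), np.int32(7), np.int32(32)), (np.int32(330), np.int32(223), np.int32(7), np.int32(6), np.int32(31)), (np.int32(343), np.int32(226), np.int32(6), np.int32(6), np.int32(32)), (np.int32(355), np.int32(228), np.int32(6), np.int32(7), np.int32(30)), (np.int32(303), np.int32(230), np.int32(6), np.int32(6), np.int32(32)), (np.int32(368), np.int32(231), np.int32(6), np.int32(6), np.int32(32)), (np.int32(315), np.int32(233), np.int32(7), np.int32(6), np.int32(33)), (np.int32(338), np.int32(235), np.int32(10), np.int32(11), np.int32(82)), (np.int32(380), np.int32(234), np.int32(6), np.int32(6), np.int32(32)), (np.int32(327), np.int32(236), np.int32(7), np.int32(6), np.int32(32)), (np.int32(392), np.int32(236), np.int32(7), np.int32(6), np.int32(33)), (np.int32(352), np.int32(241), np.int32(7), np.int32(6), np.int32(33)), (np.int32(300), np.int32(243), np.int32(6), np.int32(6), np.int32(32)), (np.int3
[... 2706 characters left out ...]
2(327), np.int32(291), np.int32(9), np.int32(6), np.int32(41)), (np.int32(347), np.int32(300), np.int32(8), np.int32(6), np.int32(41)), (np.int32(331), np.int32(302), np.int32(8), np.int32(7), np.int32(42)), (np.int32(315), np.int32(305), np.int32(8), np.int32(6), np.int32(44)), (np.int32(0), np.int32(310), np.int32(13), np.int32(30), np.int32(191)), (np.int32(0), np.int32(336), np.int32(97), np.int32(144), np.int32(2158)), (np.int32(0), np.int32(354), np.int32(72), np.int32(126), np.int32(1136)), (np.int32(41), np.int32(358), np.int32(96), np.int32(122), np.int32(3168)), (np.int32(0), np.int32(368), np.int32(48), np.int32(112), np.int32(1723))]
the job is handed in; nothing more can be done
```

I pressed the tubes home in the order green, yellow, red, using the closed fingertips and gripping nothing. I then pushed the lid shut from behind, moved the arm clear and handed in at about 32.5 s.

**Tubes:** Each press ended on a hard stop at the same reported height (60.3–60.5 mm), at 29 N on green and 16 N on yellow and red. The side view showed each cap about 4–4.4 px lower afterwards, roughly 10 mm.

**Lid:** It ended on a stiff stop at 22 N. Its front corners match the shut position in both views to about 2 px.

**Surroundings:** Comparing the first and last pictures showed changes only at the heater, the arm and its shadow, and two small patches at the far left of the side view. I put those two down to the arm without checking them. The bystanders did not move.

**Checks that disagreed:**
- **Fingertip height:** The real fingertips are about 39 mm above the reported TCP. I found this when no contact came at the expected height. The pictures showed the same error, and I corrected for it in the later moves.
- **Lid stop:** By that same offset the lid's top came out about 1 mm above its nominal shut height. I took this as measurement error because the stop was stiff and the corners matched.

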